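# Put the freshly oiled lamp parts up to dry

### The arm

A 6-joint arm with a two-finger parallel gripper is mounted at the origin on the work surface. World frame = base frame: x ahead of the robot, y to its left, z up, the work surface at z = 0. Lengths are in m, angles in rad, forces in N, time in s.
With the tool pointing down it reaches from about 0.325 to 0.775 m from the base axis. Payload 5.5 kg.
Tool frame: the origin (TCP) lies at the very end of the fingers, on their centre line; the grasp point (between the pads) lies 19 mm behind it (bot.grip_depth is the distance from the TCP to the grasp point, in m); y points along the fingers, z is the direction in which the jaws open and shut, and the axes are right-handed (so a half turn about y gives the same grasp; the last joint's range is limited). The gripper opens to 85 mm and grips with 20 to 120 N. Pads are 22 mm wide; open, the fingers measure 114 mm over their backs; the gripper's body (76 mm by 85 mm) begins 54 mm behind the grasp point. The pads swing forward as they close: fully open they stand 13 mm farther back than shut.
Start: joints at [-1.19, 0.091, 1.231, -0, 1.82, -0.057], TCP at [0.254, -0.543, 0.231] pointing down, gripper open.
Joint ranges: [-2.87, 2.87], [-0.86, 2.18], [0.17, 2.46], [-1.51, 4.65], [0.06, 2.69], [-2.65, 2.65]. Speed limits (rad/s): [2.57, 2.57, 3.01, 3.14, 3.14, 3.14].

### API

Orientations are given as [roll, pitch, yaw] about the fixed x, y, z axes, in that order (R = Rz(yaw) Ry(pitch) Rx(roll)).
In Python, from plant import readout, vision, bot gives the robot as it stands.
- The arm moves only by the tool send_rows, never from a script. Its argument "plan" is text: rows parted by semicolons, each of 7 numbers parted by spaces: the shift along the tool's x, y, z in m, then the turn, a rotation vector about the tool's x, y, z in rad, then the opening, from 0 (shut) to 1 (fully open). A call has 1 to 12 rows; each row shifts and turns the commanded pose from where the row before left it, along the tool's axes as they then stand; what a row does not reach is not made up. A row lasts 1/12 s, in which the tool goes at most 41.7 mm and 7.16 degrees, less where a joint would pass 70% of its speed; a pose out of reach is approached as far as the arm can. A call with a gripper value outside its range is refused whole. The fingers move at their own pace and stop on an object; the grip force is fixed at half the most. Time passes only in rows, so rows that do not move let the fingers close. It gives the time, the measured TCP pose, the force and the opening at its end, in the units of the state.
- readout.sense(): the state, without advancing time (a new reading comes with each control period).
- vision.read_camera(name): name is "side" or "top" or "wrist"; returns the picture (480x640x3 uint8, blue, green, red); there is no depth.
- vision.camera_info(name): a dict with "fx", "fy", "cx", "cy" (pixels), "D" ([k1, k2, p1, p2, k3] as OpenCV has them; the pictures are not rectified), "T" (4x4, takes a point from camera to world coordinates). Camera axes: x right, y down, z forward; pixel columns grow to the right and rows downward; lengths in m; the calibration is good to about 2 mm. A picture is of the moment at which its call begins: read the wrist's pose just before it. camera_info takes no time and is no camera call; for the wrist camera it gives the pose at the moment of the call.
- bot.hand_in(): hands the job in, once; it reports no verdict.
Trained networks look in the newest picture that a camera, given by its name, has taken for a name from the list of things; names that differ only in an ending like _2 or _b are one class to them, and where a whole thing is asked for, a point or a joint stands for the part that bears it (a point fixed in the world has none). Each returns a list of dicts, best first, with "confidence" (0 to 1); they miss things now and then, are a little off and sometimes report something else, mostly with a low value. They report only what shows in the picture. A call takes as long as a camera call.
- vision.find_in(camera, thing): "at" ([x, y, z] in m, in world coordinates, good to about 4 mm: the middle of the surface that is visible of it).
- vision.masks_of(camera, thing): "region" (480x640 bool, what is visible of it).
The state is a dict: "t": time; "joints": joint angles; "dq": joint speeds; "effort": joint torques, N m; "tcp_pos": TCP position; "tcp_rot": TCP orientation; "ft_force": force on the tool from outside, world axes, zero at the start; "moment": the same for the moment, N m; "grip_width": opening from 0.0 (shut) to 1.0 (fully open).
Only numpy, scipy, OpenCV 4.12 (cv2) and the standard library are available. Lean on these libraries where they do the work, as an engineer would, in place of code of your own. Each camera call takes 0.05 s, during which the arm holds its last target.

### The job

The oiled lamp frame and its stem are leaning on the small plywood easel and must be put up to dry. Hang the frame by its long opening on the horizontal steel bar of the drying stand, round head up and hanging free, and stand the stem upright in the narrow metal cup, all the way down. Do not drop either part, leave everything else where it is, and let go of both.

Things in the scene. Friction and masses are not known exactly. Their poses are not given: they have to be found in the camera images.
- frame: flat wooden lamp frame 18 thick, 78 wide, 174 long, 0.11-0.21 kg. Origin: centre of foot end; z along its length to the round head, x normal to its faces. Opening right through: 50 wide, z 16 to 126; shoulder z 126-150; head 48 across centred at z 150. Starts leaning 28 deg from vertical, head toward the robot, -x face on the easel board, which ends at its z = 112: shoulder and head stand free
- frame_eye (a point): on the frame at z = 126 mm, x = y = 0: middle of the flat head-side end of the opening, the edge that rests on the bar when hung; frame's axes
- frame_grip (a point): on the frame at z = 163 mm, x = y = 0: inside the round head, a good point to pinch through the 18 mm thickness, tool along the frame's length; frame's axes
- stem: loose straight round wooden rod, 14 across, 200 long, 40 g, both ends alike. Origin: centre of its lower end, z along the rod. Starts in a groove of the easel leaning 28 deg from vertical like the frame, 105 mm beside it on the easel's +y side, upper end toward the robot; its upper 88 mm stand free above the board
- stem_mid (a point): middle of the stem, on its axis, 100 mm from each end
- easel: fixed plywood easel, base 170 x 210, 135 high. Origin: centre of underside, z up. Its board leans 28 deg, top toward -x (the robot at yaw 0), and carries frame and stem on its +x face, foot ends 35 mm up on a ledge with an 8 mm lip 28 mm out from the board. Strips 8 mm high guide both parts at their sides: draw each out along its length by 110 mm, and lift it clear, before turning it
- rail: fixed dark steel drying stand, base 170 x 100 x 16. Origin: centre of underside, z up. A post (x 60 to 80, 30 wide, 212 high) carries one horizontal steel bar, 14 across, axis 200 above the table, running from the post to -x (toward the robot at yaw 0). Its free end, with a knob 20 across and 8 long, is at x = -88
- bar_mid (a point): middle of the bar, on its axis: (-15, 0, 200) mm in rail, rail's axes: x along the bar toward the post; free end 73 mm away at -x, post face 75 mm at +x
- cup: fixed narrow aluminium tube cup on a dark round foot plate 76 across. Origin: centre of underside, z up. 34 across outside, 25 inside, rim 92 high, inner floor 10 high. Stands on either side of the easel (swaps places with the tin)
- cup_floor (a point): centre of the cup's inner floor, 10 mm above the table
- tin: bystander, not to be moved: round wax tin with a pale wooden disc on its white lid, 75 across, 42 high (mm); origin at the centre of its underside
- offcut: bystander, not to be moved: flat light wood board 75 x 140 x 20 (mm); origin at the centre of its underside
- screwdriver: bystander, not to be moved: screwdriver lying flat, 190 long (mm); origin near its middle, at table level
- tape: bystander, not to be moved: tape measure, black, 70 x 35 x 62 high (mm); origin at the centre of its underside
- carton: bystander, not to be moved: plain cardboard screw box 60 x 90 x 80 high (mm); origin at the centre of its underside
- glue: bystander, not to be moved: white glue bottle, 56 across, 150 high (mm); origin at the centre of its underside
- pencil: bystander, not to be moved: flat carpenter's pencil lying down, 175 x 14 x 8 (mm); origin at the centre of its underside

How it is judged:
At the end, for the whole second after the job is handed in: Frame at rest on the bar, head up: frame_eye within 55 mm of bar_mid along the bar, 25 mm across, 0-16 mm above its axis; upright to 0.25 rad, normal along the bar to 0.6 rad. Stem at rest in the cup: its middle 90-106 mm above cup_floor, within 22 mm sideways, upright to 0.2 rad (x of frame_eye in the frame of bar_mid between -0.055 and 0.055 m and y of frame_eye in the frame of bar_mid between -0.025 and 0.025 m and z of frame_eye in the frame of bar_mid between 0 and 0.016 m and angle between frame's own z axis and vertical below 0.25 rad and angle between the x axis of frame and the x axis of rail, either way round below 0.6 rad and contact force between frame and rail above 0.3 N and linear speed of each of frame, stem below 0.05 m/s and horizontal distance between stem_mid and cup_floor below 0.022 m and z of stem_mid in the frame of cup_floor between 0.09 and 0.106 m and angle between the z axis of stem and the z axis of cup, either way round below 0.2 rad); the robot touches nothing.
It fails at once if the frame is dropped (moves faster than 0.6 m/s out of the fingers) (contact force between the fingers and frame below 0.01 N and linear speed of frame above 0.6 m/s).
It fails at once if the stem is dropped (moves faster than 0.6 m/s out of the fingers) (contact force between the fingers and stem below 0.01 N and linear speed of stem above 0.6 m/s).
It fails at once if a bystander is moved more than 30 mm (distance of any of tin, offcut, screwdriver, tape, carton, glue, pencil from where it was at the start of the episode above 0.03 m).
It also fails if it takes over 69 s, if anything falls off the work surface, if the arm or the gripper's body presses on something with over 40 N, if the wrist force passes 120 N, or if a joint passes its speed limit or range.

## Working session

There is one attempt and no reset: what is moved stays moved. The work goes in short steps, Python scripts to look and compute and a tool call to move; the robot and the scene stay as the last step left them, time stands still between calls to the robot, and variables do not carry over. Pictures are saved under pics/ and viewed, and the job is handed in when it is done.

Besides the shell and the picture viewer there is one more tool, called after ">>>" in YAML: its name, and indented under it one key for each argument. send_rows: Moves the arm, as the interface text tells. Its arguments: {"type":"object","properties":{"plan":{"type":"string"}},"required":["plan"]}

```bash
ls; mkdir -p pics; python3 - <<'E'
from plant import readout, vision, bot
import cv2
print(readout.sense())
for c in ["side","top","wrist"]:
    im=vision.read_camera(c); cv2.imwrite(f"pics/{c}0.png",im)
    i=vision.camera_info(c); print(c,i)
    for n in ["frame","stem","easel","rail","cup","tin"]:
        if c!="wrist": print(n,[(d["at"],round(d["confidence"],2)) for d in vision.find_in(c,n)][:2])
E
```

```text
pics
{'t': 0.0, 'joints': array([-1.18969133e+00,  9.18653483e-02,  1.23190253e+00, -1.11970173e-05,
        1.81978255e+00, -5.67304207e-02]), 'dq': array([-0.00037925,  0.00113027, -0.00106086,  0.0018117 ,  0.00180684,
        0.00092956]), 'effort': array([-2.79849242e-03, -4.58730054e+01, -4.18027174e+01, -8.28736052e-05,
        1.16050872e-02, -5.93593057e-06]), 'tcp_pos': array([ 0.25426162, -0.54315114,  0.23013757]), 'tcp_rot': array([-1.57275157e+00,  1.00166098e-04, -2.70376009e+00]), 'ft_force': array([ 0.04205395, -0.08405076,  0.66915693]), 'moment': array([ 0.02649575, -0.00446186,  0.00328461]), 'grip_width': 1.0012117669973348}
side {'fx': 501.3276149139819, 'fy': 501.3276149139819, 'cx': 313.82198790342136, 'cy': 247.940023385734, 'D': array([-0.09639224,  0.        ,  0.        ,  0.        ,  0.        ]), 'T': array([[-0.97902103, -0.16211527,  0.12343607,  0.43605866],
       [-0.20300779,  0.72407904, -0.65916415,  0.79068455],
       [ 0.0174831 , -0.67039405, -0.74179927,  0.99126181],
       [ 0.        ,  0.        ,  0.        ,  1.        ]])}
frame [([0
[... 810 characters left out ...]
.64)]
easel [([0.5447, 0.1677, 0.0126], 0.69)]
rail [([0.5144, -0.3168, 0.0206], 0.88)]
cup [([0.5123, -0.0732, 0.0105], 0.66)]
tin [([0.4759, 0.3643, 0.0454], 0.9)]
wrist {'fx': 333.0310170845723, 'fy': 333.0310170845723, 'cx': 319.47422191259295, 'cy': 241.76063478317317, 'D': array([-0.04917224,  0.        ,  0.        ,  0.        ,  0.        ]), 'T': array([[ 4.24263543e-01, -8.58307109e-01, -2.88633595e-01,
         3.29209403e-01],
       [-9.05538590e-01, -4.01939148e-01, -1.35811572e-01,
        -5.07443352e-01],
       [ 5.54896762e-04,  3.18988757e-01, -9.47758337e-01,
         3.74448798e-01],
       [ 0.00000000e+00,  0.00000000e+00,  0.00000000e+00,
         1.00000000e+00]])}
```

View pics/side0.png

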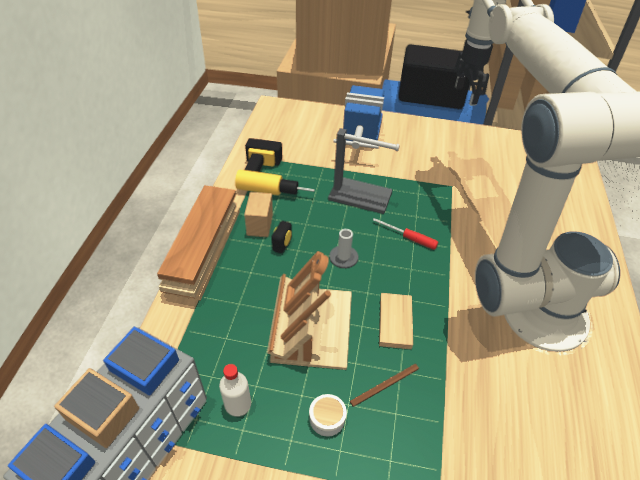

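View pics/top0.png

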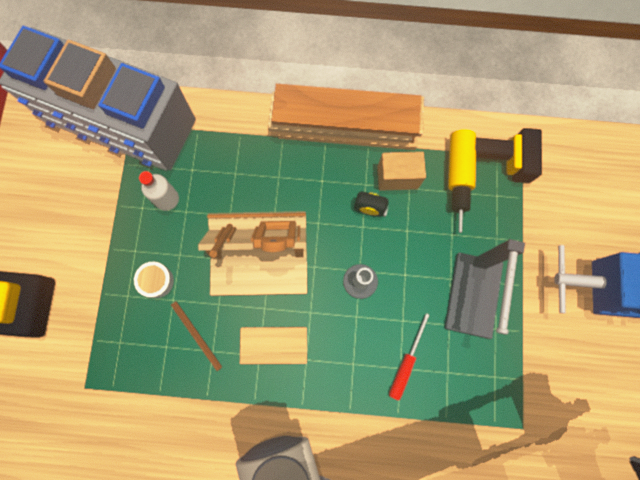

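View pics/wrist0.png

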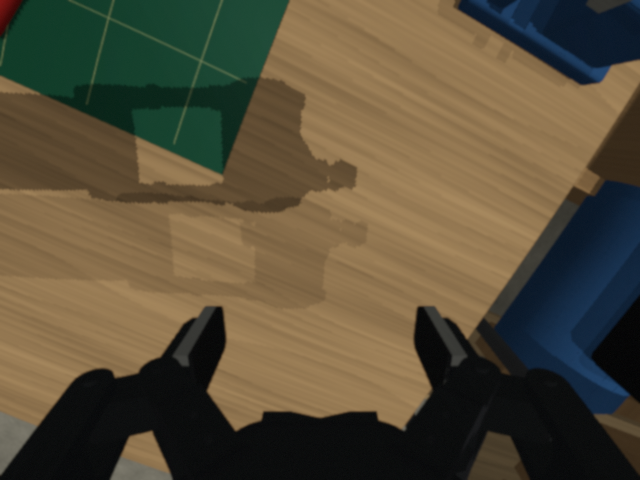

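The side picture shows the easel at about (315,310) with the frame head near (318,262) and the stem top near (325,296). The cup is at (345,250), and the rail's post is at (340,160) with its bar running to (397,147). Next I'll zoom in to get exact pixels.

```bash
cat > h.py <<'E'
import numpy as np, cv2, json
from scipy.spatial.transform import Rotation as Ro
def proj(info,P):
    T=np.array(info["T"]); P=np.atleast_2d(P).astype(float)
    Ti=np.linalg.inv(T); r,_=cv2.Rodrigues(Ti[:3,:3])
    K=np.array([[info["fx"],0,info["cx"]],[0,info["fy"],info["cy"]],[0,0,1.]])
    return cv2.projectPoints(P,r,Ti[:3,3],K,np.array(info["D"]))[0][:,0]
def ray(info,uv):
    T=np.array(info["T"]);K=np.array([[info["fx"],0,info["cx"]],[0,info["fy"],info["cy"]],[0,0,1.]])
    p=cv2.undistortPoints(np.array([[uv]],float),K,np.array(info["D"]))[0,0]
    return T[:3,3],T[:3,:3]@np.array([p[0],p[1],1.])
def onz(info,uv,z):
    o,d=ray(info,uv); return o+d*(z-o[2])/d[2]
def Rz(a): return Ro.from_euler('z',a).as_matrix()
t28=np.radians(28)
E
python3 - <<'E'
import cv2
a=cv2.imread('pics/side0.png');b=cv2.imread('pics/top0.png')
def c(im,x,y,w,h,k,n): cv2.imwrite(n,cv2.resize(im[y:y+h,x:x+w],None,fx=k,fy=k,interpolation=cv2.INTER_CUBIC))
c(a,260,220,130,150,4,'pics/s_easel.png'); c(b,190,200,130,110,6,'pics/t_easel.png')
c(a,310,110,110,110,5,'pics/s_rail.png'); c(b,330,230,200,120,4,'pics/t_rail.png')
E
```

```text
(no output)
```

View pics/s_easel.png

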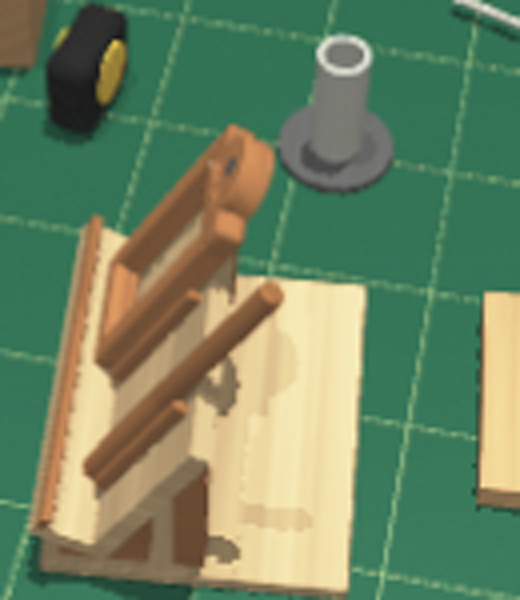

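View pics/t_easel.png

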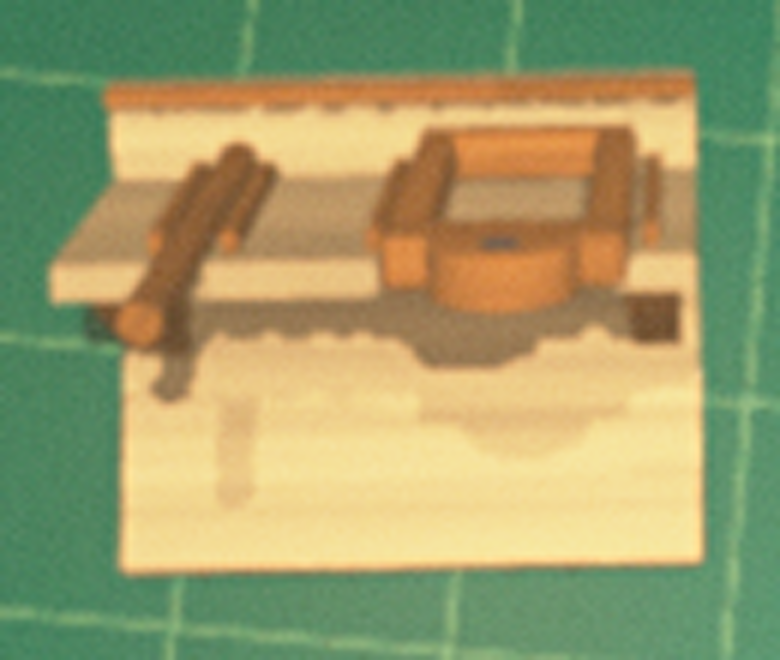

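View pics/t_rail.png

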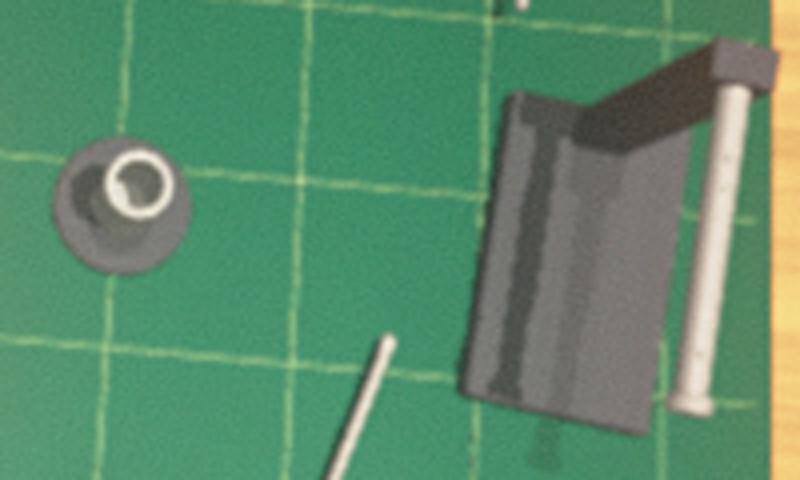

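View pics/s_rail.png

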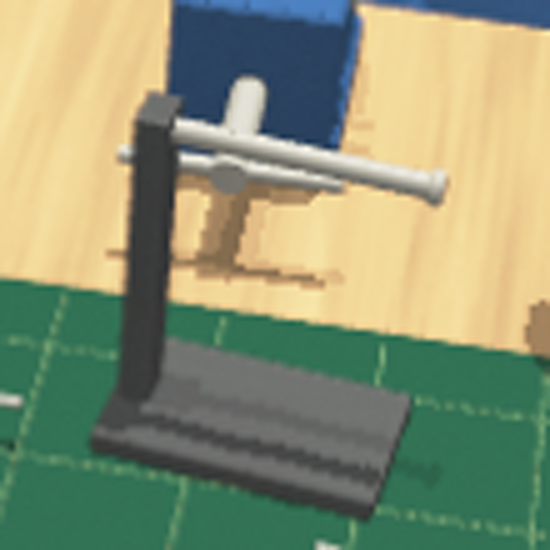

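```bash
cat > fit.py <<'E'
from h import *
from plant import vision
from scipy.optimize import least_squares
S=vision.camera_info("side");T=vision.camera_info("top")
se=lambda x,y:(x/4+260,y/4+220); te=lambda x,y:(x/6+190,y/6+200)
sr=lambda x,y:(x/5+310,y/5+110); tr=lambda x,y:(x/4+330,y/4+230)
def tri(us,ut):
    o1,d1=ray(S,us);o2,d2=ray(T,ut)
    A=np.c_[d1,-d2];k=np.linalg.lstsq(A,o2-o1,rcond=None)[0]
    p,q=o1+k[0]*d1,o2+k[1]*d2
    return (p+q)/2,np.linalg.norm(p-q)*1e3
print("knob",tri(sr(437,187),tr(690,405)),"post",tri(sr(178,130),tr(735,88)))
print("knob z200",onz(S,sr(437,187),.2),onz(T,tr(690,405),.2))
print("post z200",onz(S,sr(178,130),.2),onz(T,tr(735,88),.2))
print("cup",tri(se(343,55),tr(140,184)),onz(S,se(343,55),.092),onz(T,tr(140,184),.092))
st,e1=tri(se(273,293),te(140,325)); sb,e2=tri(se(97,463),te(238,152))
print("stem top",st,e1,"bot",sb,e2,np.linalg.norm(st-sb))
Rt=np.array([[np.cos(t28),0,-np.sin(t28)],[0,1,0],[np.sin(t28),0,np.cos(t28)]])
pts=[(T,te(420,130),(9,39,0)),(T,te(635,128),(9,-39,0)),(T,te(385,235),(9,39,150)),(T,te(385,285),(-9,39,150)),
(T,te(627,232),(9,-39,150)),(T,te(627,285),(-9,-39,150)),(T,te(503,312),(-9,0,174)),
(S,se(100,357),(9,39,0)),(S,se(218,208),(9,39,150)),(S,se(243,222),(-9,39,150))]
def res(p):
    R=Rz(p[3])@Rt
    return np.concatenate([proj(c,p[:3]+R@(np.array(m)/1e3))[0]-uv for c,uv,m in pts])
r=least_squares(res,[.6,.12,.04,0],loss='soft_l1');print("frame",r.x,np.degrees(r.x[3]));print(res(r.x).reshape(-1,2).round(1))
ep=[(T,te(120,572),(-85,105,0)),(T,te(703,563),(-85,-105,0)),(S,se(365,287),(-85,-105,0)),(S,se(347,590),(-85,105,0))]
def rese(p): return np.concatenate([proj(c,p[:3]+Rz(p[3])@(np.array(m)/1e3))[0]-uv for c,uv,m in ep])
q=least_squares(rese,[.6,.12,.01,0]);print("easel",q.x,np.degrees(q.x[3]),rese(q.x).round(1))
E
python3 fit.py
```

```text
knob (array([ 0.42445009, -0.3107704 ,  0.19921717]), np.float64(1.8595855100505578)) post (array([ 0.56713248, -0.33001451,  0.1988328 ]), np.float64(0.4908447775305926))
knob z200 [ 0.42538361 -0.3098581   0.2       ] [ 0.42347538 -0.31037656  0.2       ]
post z200 [ 0.56669214 -0.32826795  0.2       ] [ 0.56712389 -0.32958219  0.2       ]
cup (array([ 0.51685174, -0.07455316,  0.08940808]), np.float64(2.480336521023813)) [ 0.51785662 -0.07232121  0.092     ] [ 0.51522418 -0.0742009   0.092     ]
stem top [0.51341862 0.2094821  0.21363752] 1.5335756454699836 bot [0.60500102 0.21894358 0.04506088] 1.6898539794960343 0.19208055253589726
frame [0.61743444 0.11398153 0.05192394 0.11268721] 6.4565013846981465
[[ 0.  -1.8]
 [ 0.7 -2.3]
 [-1.2  0.1]
 [-0.7  1.1]
 [ 0.8 -0.4]
 [ 1.   0.1]
 [-0.1 -0. ]
 [-1.1 -1.6]
 [ 1.5  1.4]
 [ 2.7  1.1]]
easel [0.55209976 0.15315891 0.01005887 0.10570662] 6.056543464637124 [ 0.2 -0.5  0.1 -0.6  0.7 -0.1  0.5  0.5]
```

```bash
cat >> fit.py <<'E'
f=lambda v:res([v[0],v[1],.037,.106])
r=least_squares(f,[.6,.12]);print(r.x,f(r.x).reshape(-1,2).round(1).tolist())
P=np.array([r.x[0],r.x[1],.037]);R=Rz(.106)@Rt
# easel-relative positions
print("in easel",Rz(-.106)@(P-q.x[:3]*[1,1,0]),Rz(-.106)@(st-R@[0,0,.2]-q.x[:3]*[1,1,0]))
E
cat > ov.py <<'E'
exec(open('fit.py').read())
import sys
def segs():
    L=[]
    for x in(-9,9):
        L.append([(x,39,150),(x,39,0),(x,-39,0),(x,-39,150),(x,39,150)])
        L.append([(x,25,16),(x,25,126),(x,-25,126),(x,-25,16),(x,25,16)])
        L.append([(x,24*np.cos(a),150+24*np.sin(a)) for a in np.linspace(0,np.pi,20)])
    for y in(-39,39):
        for z in(0,150): L.append([(-9,y,z),(9,y,z)])
    return L
k=5
for c,n,(x0,y0,w,h) in[(S,'side',(260,220,110,110)),(T,'top',(195,205,120,90))]:
    im=cv2.imread(f'pics/{n}0.png');im=cv2.resize(im[y0:y0+h,x0:x0+w],None,fx=k,fy=k,interpolation=cv2.INTER_CUBIC)
    def dr(pts,col):
        uv=(proj(c,pts)+.5-[x0,y0])*k
        cv2.polylines(im,[np.round(uv).astype(int)],False,col,1,cv2.LINE_AA)
    for s in segs(): dr(P+(R@(np.array(s)/1e3).T).T,(255,0,0))
    B=st-R@[0,0,.2]
    for zz in(0,.2): dr(B+(R@np.array([(.007*np.cos(a),.007*np.sin(a),zz) for a in np.linspace(0,6.3,20)]).T).T,(0,0,255))
    dr(np.array([B,st]),(0,0,255))
    cv2.imwrite(f'pics/ov_{n}{sys.argv[1]}.png',im)
E
python3 ov.py 1 | tail -2
```

```text
[0.62009227 0.11265926] [[1.5, -1.3], [1.6, -1.6], [0.3, 0.3], [0.8, 1.1], [1.6, 0.1], [1.8, 0.4], [1.0, 0.1], [-2.1, 1.5], [0.0, 5.3], [1.3, 5.0]]
in easel [ 0.06332595 -0.04746605  0.037     ] [0.06138936 0.06009959 0.037048  ]
```

```bash
python3 - <<'E'
import cv2,numpy as np
a=cv2.imread('pics/ov_side1.png');b=cv2.imread('pics/ov_top1.png');print(a.shape,b.shape)
E
```

```text
(550, 550, 3) (450, 600, 3)
```

View pics/ov_side1.png

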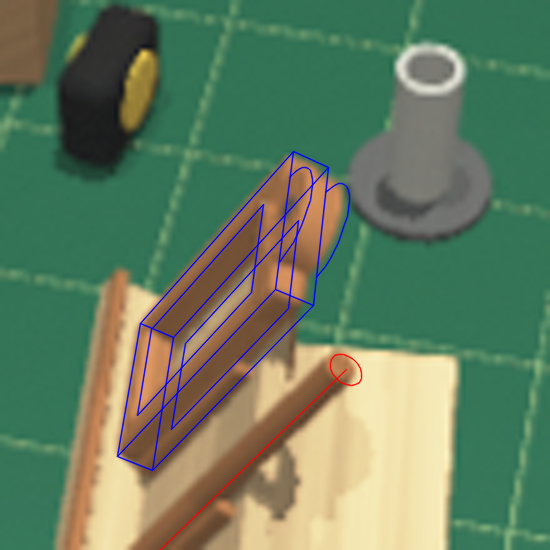

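View pics/ov_top1.png

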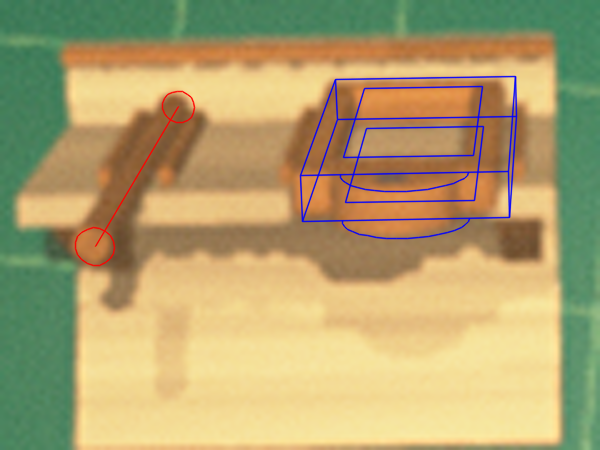

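```bash
sed -i 's/^exec.*/exec(open("fit2.py").read())/' ov.py
sed -i 's/(x,39,150),(x,39,0),(x,-39,0),(x,-39,150),(x,39,150)/(x,W,150),(x,39,126),(x,39,0),(x,-39,0),(x,-39,126),(x,-W,150),(x,W,150)/' ov.py
cat > fit2.py <<'E'
exec(open('fit.py').read())
so=lambda x,y:(x/5+260-.5,y/5+220-.5); to=lambda x,y:(x/5+195-.5,y/5+205-.5)
def mk(W): return [(T,to(332,88),(9,39,0)),(T,to(515,86),(9,-39,0)),(T,to(302,178),(9,W,150)),(T,to(302,218),(-9,W,150)),
(T,to(492,178),(9,-W,150)),(T,to(492,218),(-9,-W,150)),(T,to(398,240),(-9,0,174)),
(S,so(118,457),(9,39,0)),(S,so(275,262),(9,W,150)),(S,so(306,275),(-9,W,150))]
def r2(p):
    R=Rz(p[3])@Rt
    return np.concatenate([proj(c,p[:3]+R@(np.array(m)/1e3))[0]-uv for c,uv,m in mk(p[4]*1000)])
r=least_squares(r2,[.6,.12,.04,.1,.035],x_scale=[.01,.01,.01,.1,.01]);print("F",r.x);print(r2(r.x).reshape(-1,2).round(1).tolist())
r=least_squares(lambda v:r2([v[0],v[1],.037,.106,v[2]]),[.6,.12,.035]);print("Fz",r.x)
P=np.array([r.x[0],r.x[1],.037]);R=Rz(.106)@Rt;W=r.x[2]*1e3
st=tri(np.array(se(271,292)),np.array(te(140,323)))[0]-R@[0,0,0]
E
python3 ov.py 2|tail -3
```

```text
F [0.61761632 0.11290253 0.04659601 0.09027357 0.03436027]
[[-0.0, -2.0], [-0.3, -1.7], [0.7, -0.8], [1.0, 0.5], [-0.2, -0.8], [-0.1, 0.5], [-0.7, -0.0], [0.5, -2.4], [1.2, 1.4], [2.5, 2.1]]
Fz [0.6193447  0.11326719 0.03327384]
```

View pics/ov_side2.png

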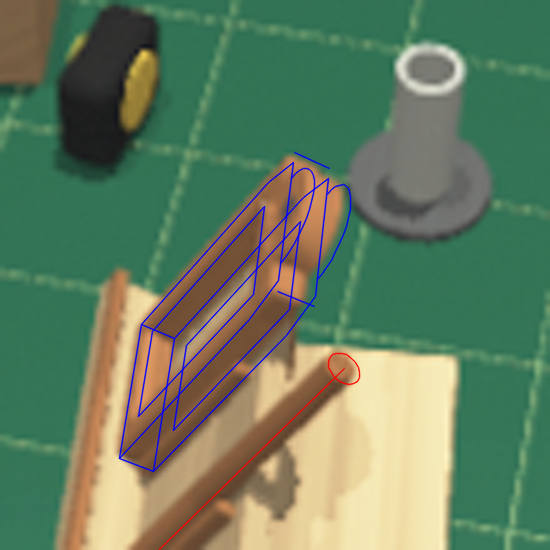

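View pics/ov_top2.png

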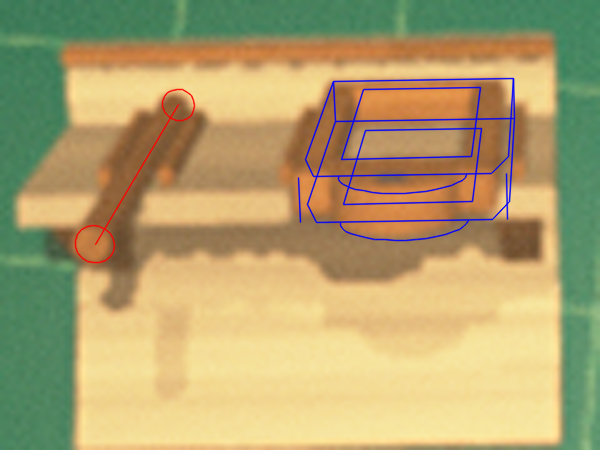

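```bash
cat > mv.py <<'E'
from h import *
from plant import readout
E6=lambda r:Ro.from_euler('xyz',r).as_matrix()
def plan(pt,Rt_,n,p0=None,R0=None):
    if p0 is None:
        s=readout.sense();p0=s["tcp_pos"];R0=E6(s["tcp_rot"])
    w=Ro.from_matrix(R0.T@Rt_).as_rotvec()
    M=sum(Ro.from_rotvec(w*k/n).as_matrix() for k in range(n))
    d=np.linalg.solve(M,R0.T@(np.array(pt)-p0))
    print(n,"rows shift",d.round(4),"|%.1f mm|"%(1e3*np.linalg.norm(d)),"turn",(w/n).round(4),"%.2f deg"%np.degrees(np.linalg.norm(w)/n))
    pos=np.array([p0+R0@sum(Ro.from_rotvec(w*k/n).as_matrix() for k in range(j))@d for j in range(1,n+1)])
    print("path",pos[::3].round(3).tolist())
def frameR(yaw,tilt=t28):
    R=np.array([[np.cos(tilt),0,-np.sin(tilt)],[0,1,0],[np.sin(tilt),0,np.cos(tilt)]]);return Rz(yaw)@R
def toolR(F): return np.c_[-F[:,1],-F[:,2],F[:,0]]
def tcp_for(P,F,zg): return P+F@[0,0,zg-.019]
E
python3 - <<'E'
from mv import *
F=frameR(.106);P=np.array([.619,.113,.038])
s=readout.sense();R0=E6(s["tcp_rot"]);p0=s["tcp_pos"]+[0,0,.12]
t=tcp_for(P,F,.163+.09);print(t)
plan(t,toolR(F),12,p0,R0)
E
```

```text
[0.50976025 0.10137702 0.24460974]
12 rows shift [-0.0594  0.0092 -0.014 ] |61.7 mm| turn [ 0.0353 -0.1011  0.0252] 6.30 deg
path [[0.302, -0.506, 0.342], [0.422, -0.367, 0.319], [0.497, -0.2, 0.297], [0.522, -0.019, 0.269]]
```

```bash
python3 - <<'E'
from mv import *
F=frameR(.106);P=np.array([.619,.113,.038])
s=readout.sense();R0=E6(s["tcp_rot"]);p0=s["tcp_pos"]+[0,0,.12]
t=tcp_for(P,F,.163+.11)
plan(t,toolR(F),20,p0,R0)
E
```

```text
20 rows shift [-0.0356  0.0047 -0.0079] |36.7 mm| turn [ 0.0212 -0.0606  0.0151] 3.78 deg
path [[0.283, -0.521, 0.347], [0.362, -0.445, 0.334], [0.426, -0.356, 0.324], [0.473, -0.257, 0.314], [0.503, -0.152, 0.302], [0.514, -0.043, 0.288], [0.507, 0.065, 0.269]]
```

>>> send_rows:
  plan: "0 -0.04 0 0 0 0 1;0 -0.04 0 0 0 0 1;0 -0.04 0 0 0 0 1"

```text
t: 1.0
tcp_pos: [0.2541, -0.5428, 0.3515]
tcp_rot: [-1.574, 0.0, -2.704]
ft_force: [0.3, -0.8, 0.4]
grip_width: 0.998
```

>>> send_rows:
  plan: "-0.0356 0.0047 -0.0079 0.0212 -0.0606 0.0151 1;-0.0356 0.0047 -0.0079 0.0212 -0.0606 0.0151 1;-0.0356 0.0047 -0.0079 0.0212 -0.0606 0.0151 1;-0.0356 0.0047 -0.0079 0.0212 -0.0606 0.0151 1;-0.0356 0.0047 -0.0079 0.0212 -0.0606 0.0151 1;-0.0356 0.0047 -0.0079 0.0212 -0.0606 0.0151 1;-0.0356 0.0047 -0.0079 0.0212 -0.0606 0.0151 1;-0.0356 0.0047 -0.0079 0.0212 -0.0606 0.0151 1;-0.0356 0.0047 -0.0079 0.0212 -0.0606 0.0151 1;-0.0356 0.0047 -0.0079 0.0212 -0.0606 0.0151 1"

```text
t: 1.83
tcp_pos: [0.4744, -0.2555, 0.3133]
tcp_rot: [-1.325, 0.079, -2.082]
ft_force: [-0.1, -0.4, 0.3]
grip_width: 1.002
```

>>> send_rows:
  plan: "-0.0356 0.0047 -0.0079 0.0212 -0.0606 0.0151 1;-0.0356 0.0047 -0.0079 0.0212 -0.0606 0.0151 1;-0.0356 0.0047 -0.0079 0.0212 -0.0606 0.0151 1;-0.0356 0.0047 -0.0079 0.0212 -0.0606 0.0151 1;-0.0356 0.0047 -0.0079 0.0212 -0.0606 0.0151 1;-0.0356 0.0047 -0.0079 0.0212 -0.0606 0.0151 1;-0.0356 0.0047 -0.0079 0.0212 -0.0606 0.0151 1;-0.0356 0.0047 -0.0079 0.0212 -0.0606 0.0151 1;-0.0356 0.0047 -0.0079 0.0212 -0.0606 0.0151 1;-0.0356 0.0047 -0.0079 0.0212 -0.0606 0.0151 1;0 0 0 0 0 0 1;0 0 0 0 0 0 1"

```text
t: 2.83
tcp_pos: [0.5002, 0.1025, 0.2615]
tcp_rot: [-1.083, -0.0, -1.462]
ft_force: [-0.4, -0.9, -0.1]
grip_width: 1.001
```

```bash
cat > wov.py <<'E'
from mv import *
from plant import vision
import sys,pickle
info=vision.camera_info("wrist");s=readout.sense();im=vision.read_camera("wrist")
pickle.dump((info,s),open(f'pics/w{sys.argv[1]}.pkl','wb'))
cv2.imwrite(f'pics/w{sys.argv[1]}.png',im)
print(s["t"],s["tcp_pos"].round(4),s["tcp_rot"].round(3),s["joints"].round(2),s["grip_width"])
E
python3 wov.py 1
```

```text
2.8333 [0.5002 0.1025 0.2615] [-1.083 -0.    -1.462] [ 0.15 -0.59  1.82 -0.02  1.43  0.04] 1.0006965719769838
```

View pics/w1.png

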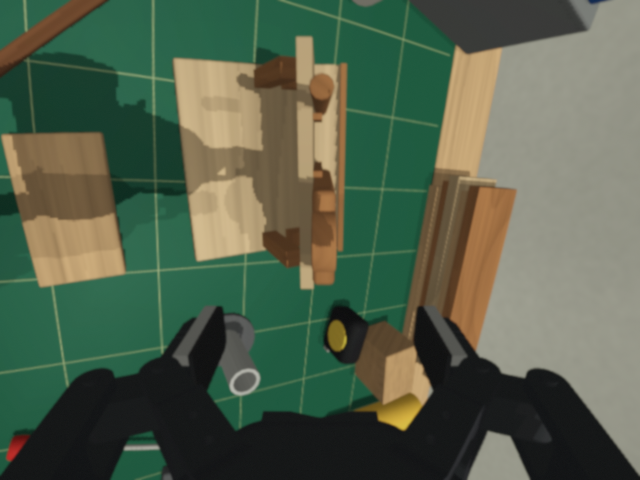

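```bash
cat > wdraw.py <<'E'
from mv import *
import sys,pickle
def segs(W):
    L=[]
    for x in(-9,9):
        L.append([(x,39,126),(x,39,0),(x,-39,0),(x,-39,126)])
        L.append([(x,24,150),(x,W,150),(x,W,126)]);L.append([(x,-24,150),(x,-W,150),(x,-W,126)])
        L.append([(x,25,16),(x,25,126),(x,-25,126),(x,-25,16),(x,25,16)])
        L.append([(x,24*np.cos(a),150+24*np.sin(a)) for a in np.linspace(0,np.pi,20)])
    for y in(-W,W): L.append([(-9,y,150),(9,y,150)])
    return L
def draw(img,info,P,F,ST,out,box,k,W=36):
    x0,y0,w,h=box
    im=cv2.imread(img);im=cv2.resize(im[y0:y0+h,x0:x0+w],None,fx=k,fy=k,interpolation=cv2.INTER_CUBIC)
    def dr(pts,col):
        uv=(proj(info,pts)+.5-[x0,y0])*k
        cv2.polylines(im,[np.round(uv).astype(int)],False,col,1,cv2.LINE_AA)
    for s in segs(W): dr(P+(F@(np.array(s)/1e3).T).T,(255,0,0))
    for zz in(0,.2): dr(ST+(F@np.array([(.007*np.cos(a),.007*np.sin(a),zz) for a in np.linspace(0,6.3,20)]).T).T,(0,0,255))
    cv2.imwrite(out,im)
if __name__=="__main__":
    info,s=pickle.load(open('pics/w1.pkl','rb'))
    F=frameR(.106);P=np.array([.619,.113,.038]);ST=np.array([.5129,.2095,.2125])-F@[0,0,.2]
    draw('pics/w1.png',info,P,F,ST,'pics/wd1.png',(250,50,120,250),3)
E
python3 wdraw.py
```

```text
(no output)
```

View pics/wd1.png

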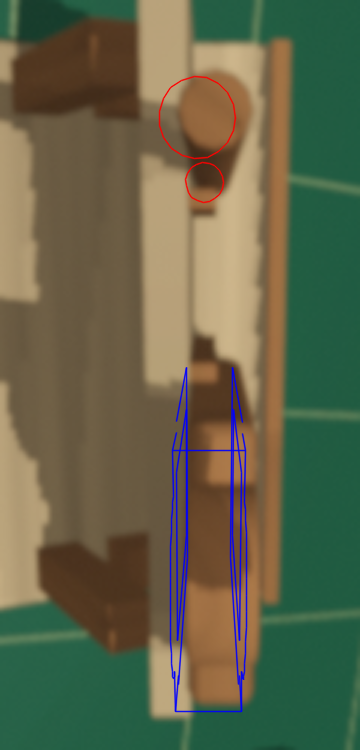

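```bash
cat > tri3.py <<'E'
from h import *
import pickle
from plant import vision
S=vision.camera_info("side");T=vision.camera_info("top");W1=pickle.load(open('pics/w1.pkl','rb'))[0]
def multi(obs):
    A=np.zeros((3,3));b=np.zeros(3);L=[]
    for c,uv in obs:
        o,d=ray(c,uv);d=d/np.linalg.norm(d);M=np.eye(3)-np.outer(d,d);A+=M;b+=M@o;L.append((o,M))
    p=np.linalg.solve(A,b);return p.round(4),[round(1e3*np.linalg.norm(M@(p-o)),1) for o,M in L]
E
python3 - <<'E'
from tri3 import *
k=lambda x,y,s,x0,y0:(x/s+x0-.5,y/s+y0-.5)
ss=k(271,292,4,260,220);tt=k(140,323,6,190,200);ww=k(217,108,3,250,50)
print(ss,tt,ww)
print(multi([(S,ss),(T,tt),(W1,ww)]),multi([(S,ss),(T,tt)]),multi([(W1,ww),(T,tt)]),multi([(S,ss),(W1,ww)]))
print(W1["T"].round(3))
p=multi([(S,ss),(T,tt)])[0]
for c,u in[(S,ss),(T,tt),(W1,ww)]: print(proj(c,p),u)
E
```

```text
(327.25, 292.5) (212.83333333333334, 253.33333333333334) (321.8333333333333, 85.5)
(array([0.5148, 0.2104, 0.2165]), [np.float64(1.3), np.float64(1.3), np.float64(0.6)]) (array([0.5149, 0.21  , 0.2161]), [np.float64(1.2), np.float64(1.2)]) (array([0.5132, 0.2099, 0.2193]), [np.float64(0.5), np.float64(0.5)]) (array([0.5154, 0.2108, 0.2167]), [np.float64(0.8), np.float64(0.8)])
[[ 0.878 -0.045  0.476  0.425]
 [ 0.097 -0.958 -0.269  0.178]
 [ 0.469  0.282 -0.837  0.388]
 [ 0.     0.     0.     1.   ]]
[[327.87503341 292.68218512]] (327.25, 292.5)
[[212.95560979 252.65001472]] (212.83333333333334, 253.33333333333334)
[[321.54897303  87.63383782]] (321.8333333333333, 85.5)
```

```bash
python3 - <<'E'
from wdraw import *
info,s=pickle.load(open('pics/w1.pkl','rb'))
F=frameR(.106);P=np.array([.6215,.116,.040]);ST=np.array([.608,.220,.0395])
draw('pics/w1.png',info,P,F,ST,'pics/wd2.png',(250,50,120,250),3,39)
t=tcp_for(P,F,.163);print(t);plan(t,toolR(F),8);plan(tcp_for(P,F,.163+.11),toolR(F),2)
E
```

```text
[0.55427554 0.1088474  0.16714445]
8 rows shift [-0.0003  0.0136  0.0004] |13.7 mm| turn [0. 0. 0.] 0.00 deg
path [[0.507, 0.102, 0.25], [0.528, 0.105, 0.215], [0.548, 0.108, 0.179]]
2 rows shift [-0.001  -0.0004  0.0016] |1.9 mm| turn [0.     0.0002 0.0001] 0.01 deg
path [[0.502, 0.102, 0.263]]
```

View pics/wd2.png

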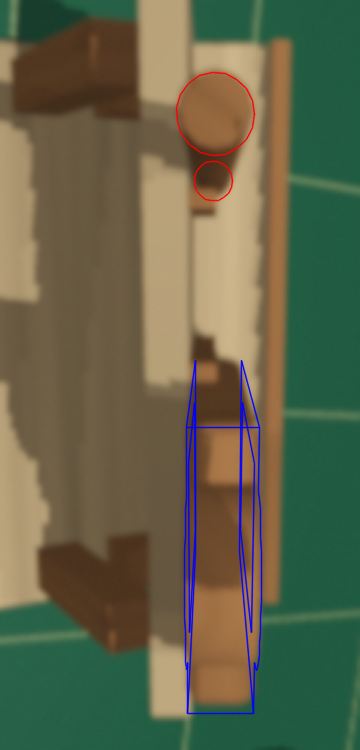

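>>> send_rows:
  plan: "-0.0004 0.019 0.0005 0 0 0 1;-0.0004 0.019 0.0005 0 0 0 1;-0.0004 0.019 0.0005 0 0 0 1;-0.0004 0.019 0.0006 0 0 0 1;-0.0004 0.019 0.0006 0 0 0 1;-0.0004 0.019 0.0005 0 0 0 1;0 0 0 0 0 0 1;0 0 0 0 0 0 1"

```text
t: 3.55
tcp_pos: [0.5568, 0.1072, 0.1617]
tcp_rot: [-1.085, -0.0, -1.469]
ft_force: [0.0, 0.1, 0.8]
grip_width: 1.003
```

```bash
python3 wov.py 2;python3 - <<'E'
from wdraw import *
info,s=pickle.load(open('pics/w2.pkl','rb'))
F=frameR(.106);P=np.array([.6215,.116,.040]);ST=np.array([.608,.220,.0395])
draw('pics/w2.png',info,P,F,ST,'pics/wd3.png',(190,40,260,400),1.5,39)
E
```

```text
3.55 [0.5568 0.1072 0.1617] [-1.085 -0.    -1.469] [ 0.14 -0.44  1.89 -0.02  1.2   0.04] 1.0026248435136758
```

View pics/wd3.png

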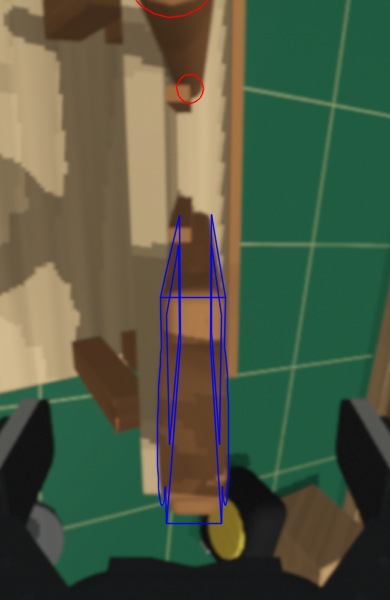

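The overlay lies on the frame and the jaws straddle the head evenly, so I'm closing.

>>> send_rows:
  plan: "0 0 0 0 0 0 0.4;0 0 0 0 0 0 0.3;0 0 0 0 0 0 0.2;0 0 0 0 0 0 0.1;0 0 0 0 0 0 0;0 0 0 0 0 0 0;0 0 0 0 0 0 0;0 0 0 0 0 0 0"

```text
t: 4.27
tcp_pos: [0.5567, 0.1091, 0.1632]
tcp_rot: [-1.082, -0.0, -1.466]
ft_force: [-4.7, 0.5, 4.3]
grip_width: 0.203
```

```bash
python3 wov.py 3
```

```text
4.2667 [0.5567 0.1091 0.1632] [-1.082 -0.    -1.466] [ 0.14 -0.44  1.89 -0.02  1.2   0.04] 0.20295493494430172
```

View pics/w3.png

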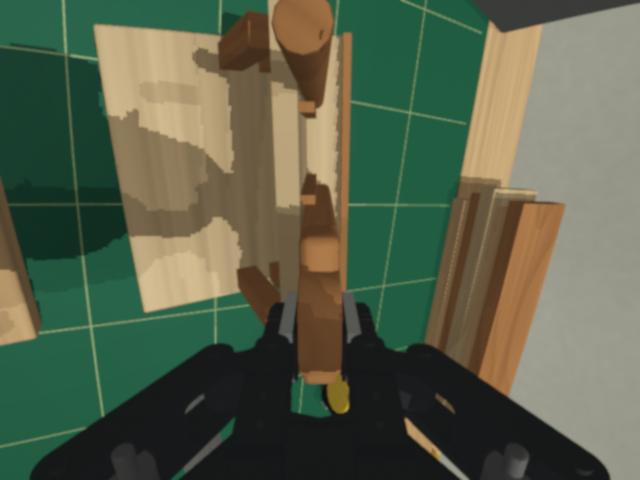

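The jaws are closed on the head, fingers at (295,330) and (350,330), with an opening of about 17 mm. Now I'll draw the frame out along its length.

>>> send_rows:
  plan: "0 -0.006 0 0 0 0 0;0 -0.013 0 0 0 0 0;0 -0.013 0 0 0 0 0;0 -0.013 0 0 0 0 0;0 -0.013 0 0 0 0 0;0 -0.013 0 0 0 0 0;0 -0.013 0 0 0 0 0;0 -0.013 0 0 0 0 0;0 -0.013 0 0 0 0 0;0 -0.013 0 0 0 0 0;0 -0.01 0 0 0 0 0;0 0 0 0 0 0 0"

```text
t: 5.32
tcp_pos: [0.4947, 0.1025, 0.2829]
tcp_rot: [-1.079, 0.0, -1.466]
ft_force: [0.1, 0.5, -1.8]
grip_width: 0.198
```

```bash
python3 wov.py 4; python3 - <<'E'
from mv import *
# lift: move world +z .14 (and +x .03)
s=readout.sense();R=E6(s["tcp_rot"]);print(R.T@[0.03,0,.14])
R1=R;p1=s["tcp_pos"]+[0.03,0,.14]
c,sn=.57-.4245,0
yaw=np.arctan2(-.330+.3107,.567-.4245);print("rail yaw",yaw)
e=np.array([np.cos(yaw),np.sin(yaw),0])
knob=np.array([.4243,-.3103,.2]); mid=knob+e*.073; print("mid",mid,"post face",mid+.075*e)
E
```

```text
5.3167 [0.4947 0.1025 0.2829] [-1.079  0.    -1.466] [ 0.15 -0.6   1.79 -0.02  1.46  0.04] 0.1982089990152374
[ 0.00313619 -0.1094277   0.09228079]
rail yaw -0.13461944902181508
mid [ 0.49663953 -0.32009756  0.2       ] post face [ 0.57096097 -0.33016356  0.2       ]
```

View pics/w4.png

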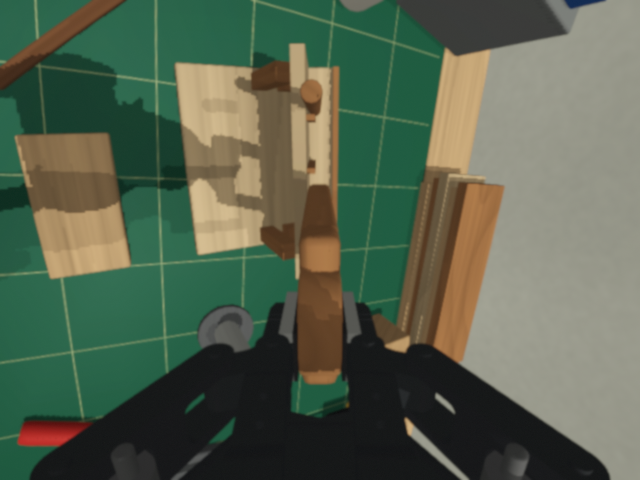

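```bash
python3 - <<'E'
from mv import *
s=readout.sense();R=E6(s["tcp_rot"]);p=s["tcp_pos"]+[0.0,0,.13]
print((R.T@[0.0,0,.13]/5).round(4))
yaw=-.135;F=frameR(yaw,0)
e=F[:,0];mid=np.array([.4966,-.3201,.2])
B=mid-e*.135;B[2]=.41;print(B)
plan(B,toolR(F),18,p,R)
E
```

```text
[-0.     -0.0229  0.0123]
[ 0.36282832 -0.30193031  0.41      ]
18 rows shift [ 0.0226 -0.002  -0.007 ] |23.7 mm| turn [-0.0271  0.0131 -0.0033] 1.74 deg
path [[0.49, 0.079, 0.41], [0.474, 0.01, 0.406], [0.455, -0.058, 0.404], [0.433, -0.126, 0.403], [0.409, -0.193, 0.404], [0.382, -0.259, 0.407]]
```

>>> send_rows:
  plan: "0 -0.0229 0.0123 0 0 0 0;0 -0.0229 0.0123 0 0 0 0;0 -0.0229 0.0123 0 0 0 0;0 -0.0229 0.0123 0 0 0 0;0 -0.0229 0.0123 0 0 0 0;0 0 0 0 0 0 0"

```text
t: 5.87
tcp_pos: [0.496, 0.1026, 0.4156]
tcp_rot: [-1.075, 0.0, -1.466]
ft_force: [-1.1, 0.9, -0.1]
grip_width: 0.202
```

>>> send_rows:
  plan: "0.0226 -0.002 -0.007 -0.0271 0.0131 -0.0033 0;0.0226 -0.002 -0.007 -0.0271 0.0131 -0.0033 0;0.0226 -0.002 -0.007 -0.0271 0.0131 -0.0033 0;0.0226 -0.002 -0.007 -0.0271 0.0131 -0.0033 0;0.0226 -0.002 -0.007 -0.0271 0.0131 -0.0033 0;0.0226 -0.002 -0.007 -0.0271 0.0131 -0.0033 0;0.0226 -0.002 -0.007 -0.0271 0.0131 -0.0033 0;0.0226 -0.002 -0.007 -0.0271 0.0131 -0.0033 0;0.0226 -0.002 -0.007 -0.0271 0.0131 -0.0033 0;0.0226 -0.002 -0.007 -0.0271 0.0131 -0.0033 0"

```text
t: 6.7
tcp_pos: [0.433, -0.1275, 0.3996]
tcp_rot: [-1.358, 0.015, -1.601]
ft_force: [0.3, 0.2, -1.9]
grip_width: 0.204
```

>>> send_rows:
  plan: "0.0226 -0.002 -0.007 -0.0271 0.0131 -0.0033 0;0.0226 -0.002 -0.007 -0.0271 0.0131 -0.0033 0;0.0226 -0.002 -0.007 -0.0271 0.0131 -0.0033 0;0.0226 -0.002 -0.007 -0.0271 0.0131 -0.0033 0;0.0226 -0.002 -0.007 -0.0271 0.0131 -0.0033 0;0.0226 -0.002 -0.007 -0.0271 0.0131 -0.0033 0;0.0226 -0.002 -0.007 -0.0271 0.0131 -0.0033 0;0.0226 -0.002 -0.007 -0.0271 0.0131 -0.0033 0;0 0 0 0 0 0 0;0 0 0 0 0 0 0"

```text
t: 7.53
tcp_pos: [0.3626, -0.3032, 0.4068]
tcp_rot: [-1.575, 0.001, -1.708]
ft_force: [-0.3, -0.3, -2.2]
grip_width: 0.201
```

```bash
python3 wov.py 5; python3 - <<'E'
from mv import *
from plant import vision
yaw=-.135;F=frameR(yaw,0)
e=F[:,0];mid=np.array([.4966,-.3201,.2])
B=mid-e*.135;B[2]=.275
plan(B,toolR(F),6)
for c in("side","top"): cv2.imwrite(f'pics/{c}5.png',vision.read_camera(c)[60:360,200:600])
E
```

```text
7.5333 [ 0.3626 -0.3032  0.4068] [-1.575e+00  1.000e-03 -1.708e+00] [-0.77 -0.13  1.13 -0.    2.15 -0.63] 0.20080413225334912
6 rows shift [-0.0001  0.0221  0.0001] |22.1 mm| turn [ 0.0005 -0.0002 -0.0002] 0.03 deg
path [[0.363, -0.302, 0.385], [0.363, -0.302, 0.319]]
```

View pics/side5.png

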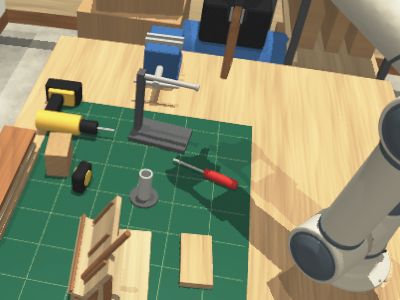

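View pics/w5.png

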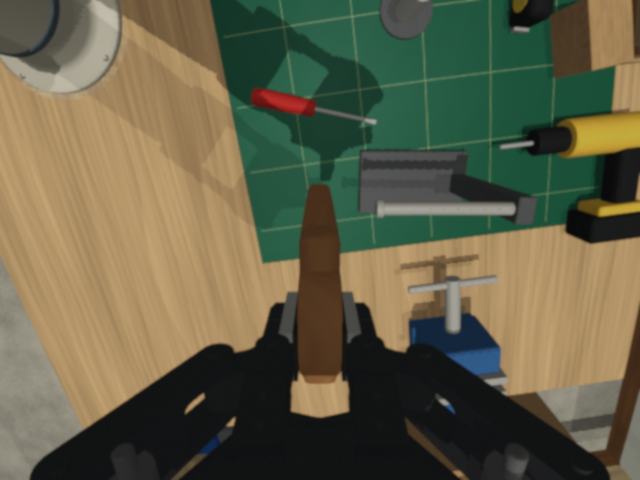

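```bash
python3 - <<'E'
from h import *
import pickle
i=pickle.load(open('pics/w5.pkl','rb'))[0]
for uv in[(376,208.5),(513,209.5)]: print(onz(i,uv,.2))
E
```

```text
[ 0.42274153 -0.30798494  0.2       ]
[ 0.57144881 -0.32888353  0.2       ]
```

>>> send_rows:
  plan: "0 0.022 0 0 0 0 0;0 0.022 0 0 0 0 0;0 0.022 0 0 0 0 0;0 0.022 0 0 0 0 0;0 0.022 0 0 0 0 0;0 0.022 0 0 0 0 0;0 0 0 0 0 0 0;0 0 0 0 0 0 0"

```text
t: 8.35
tcp_pos: [0.362, -0.3012, 0.2763]
tcp_rot: [-1.574, 0.0, -1.705]
ft_force: [0.5, -0.4, -1.6]
grip_width: 0.202
```

```bash
python3 wov.py 6; python3 - <<'E'
from plant import vision
import cv2
im=vision.read_camera("side")
cv2.imwrite('pics/side6.png',cv2.resize(im[80:230,320:480],None,fx=5,fy=4))
im=vision.read_camera("top")
cv2.imwrite('pics/top6.png',im[200:440,400:640])
E
```

```text
8.35 [ 0.362  -0.3012  0.2763] [-1.574  0.    -1.705] [-0.77 -0.24  1.46 -0.    1.92 -0.63] 0.20174772748516837
```

View pics/side6.png

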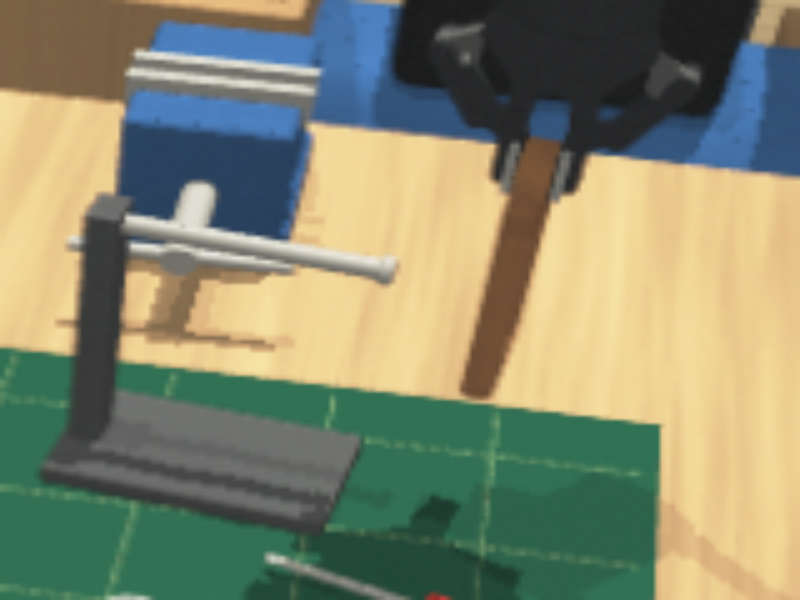

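View pics/w6.png

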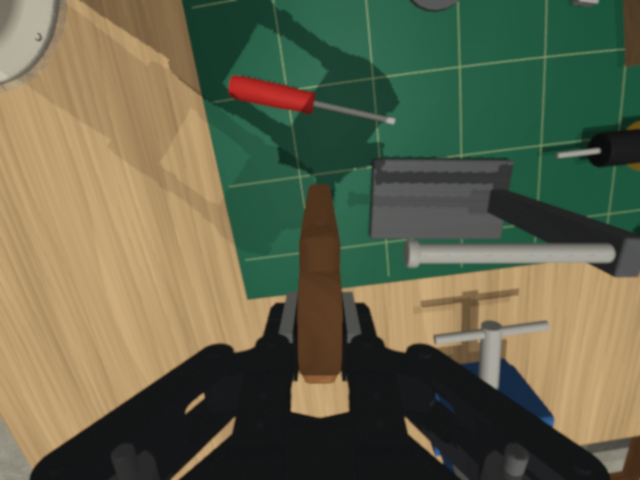

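>>> send_rows:
  plan: "0 0 0.018 0 0 0 0;0 0 0.018 0 0 0 0;0 0 0.018 0 0 0 0;0 0 0.018 0 0 0 0;0 0 0.018 0 0 0 0;0 0 0.018 0 0 0 0;0 0 0.017 0 0 0 0;0 0 0 0 0 0 0;0 0 0 0 0 0 0"

```text
t: 9.25
tcp_pos: [0.4868, -0.3193, 0.2776]
tcp_rot: [-1.572, -0.001, -1.706]
ft_force: [-0.5, 1.4, -1.8]
grip_width: 0.198
```

```bash
python3 wov.py 7; python3 - <<'E'
from plant import vision
import cv2
im=vision.read_camera("side")
cv2.imwrite('pics/side7.png',cv2.resize(im[80:230,320:480],None,fx=5,fy=4))
E
```

```text
9.25 [ 0.4868 -0.3193  0.2776] [-1.572e+00 -1.000e-03 -1.706e+00] [-0.64  0.06  1.18 -0.    1.9  -0.5 ] 0.1979120998782285
```

View pics/side7.png

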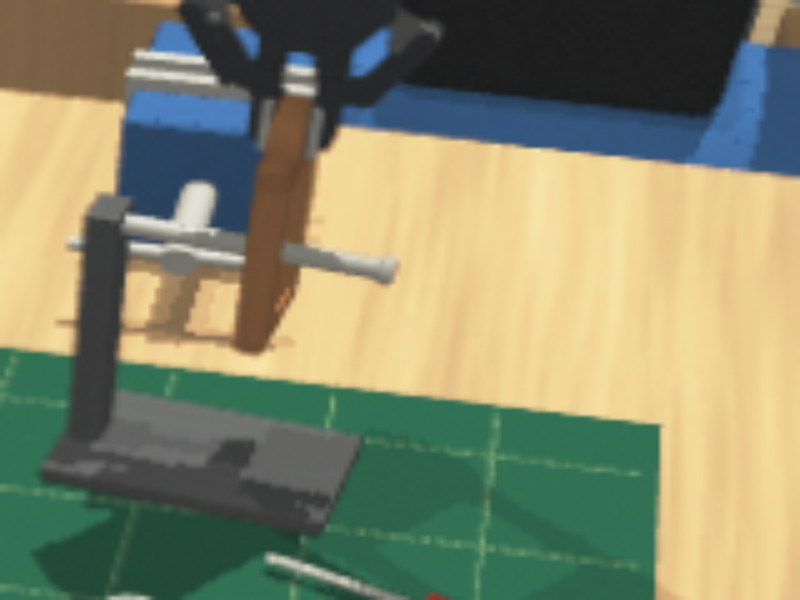

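View pics/w7.png

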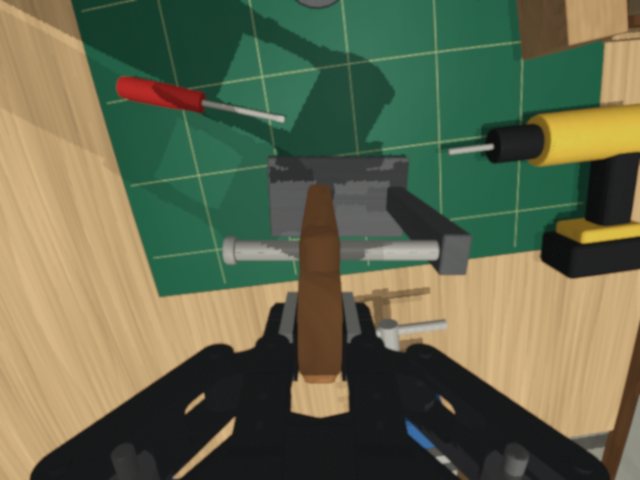

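The bar passes through the opening, with its two sides visible at (235,250) and (440,250) in the wrist picture. Now lowering.

>>> send_rows:
  plan: "0 0.01 0 0 0 0 0;0 0.01 0 0 0 0 0;0 0.01 0 0 0 0 0;0 0.007 0 0 0 0 0;0 0.004 0 0 0 0 0;0 0.003 0 0 0 0 0;0 0 0 0 0 0 0"

```text
t: 9.93
tcp_pos: [0.4856, -0.3191, 0.2318]
tcp_rot: [-1.574, -0.0, -1.707]
ft_force: [-0.6, -0.4, -1.6]
grip_width: 0.201
```

>>> send_rows:
  plan: "0 0.003 0 0 0 0 0;0 0.003 0 0 0 0 0;0 0 0 0 0 0 0"

```text
t: 10.18
tcp_pos: [0.4859, -0.3192, 0.2264]
tcp_rot: [-1.573, -0.001, -1.706]
ft_force: [0.3, 0.5, -0.9]
grip_width: 0.205
```

>>> send_rows:
  plan: "0 0.0015 0 0 0 0 0;0 0.0015 0 0 0 0 0;0 0 0 0 0 0 0"

```text
t: 10.43
tcp_pos: [0.4859, -0.3192, 0.2235]
tcp_rot: [-1.573, -0.001, -1.706]
ft_force: [0.6, 0.6, -2.1]
grip_width: 0.201
```

>>> send_rows:
  plan: "0 0.0015 0 0 0 0 0;0 0 0 0 0 0 0"

```text
t: 10.6
tcp_pos: [0.4859, -0.3192, 0.2221]
tcp_rot: [-1.573, -0.001, -1.707]
ft_force: [1.0, 0.7, -2.3]
grip_width: 0.198
```

>>> send_rows:
  plan: "0 0.0015 0 0 0 0 0;0 0.001 0 0 0 0 0;0 0 0 0 0 0 0"

```text
t: 10.85
tcp_pos: [0.486, -0.3193, 0.2206]
tcp_rot: [-1.571, -0.001, -1.706]
ft_force: [-0.5, 0.2, 1.7]
grip_width: 0.198
```

>>> send_rows:
  plan: "0 0.0015 0 0 0 0 0;0 0.001 0 0 0 0 0;0 0 0 0 0 0 0"

```text
t: 11.1
tcp_pos: [0.486, -0.3193, 0.2205]
tcp_rot: [-1.569, -0.003, -1.707]
ft_force: [-3.1, 3.0, 9.9]
grip_width: 0.198
```

```bash
python3 wov.py 8; python3 - <<'E'
from plant import vision
import cv2
im=vision.read_camera("side")
cv2.imwrite('pics/side8.png',cv2.resize(im[90:190,330:430],None,fx=6,fy=6,interpolation=cv2.INTER_CUBIC))
E
```

```text
11.1 [ 0.486  -0.3193  0.2205] [-1.569 -0.003 -1.707] [-0.64  0.04  1.31 -0.    1.8  -0.5 ] 0.19821535248488598
```

View pics/side8.png

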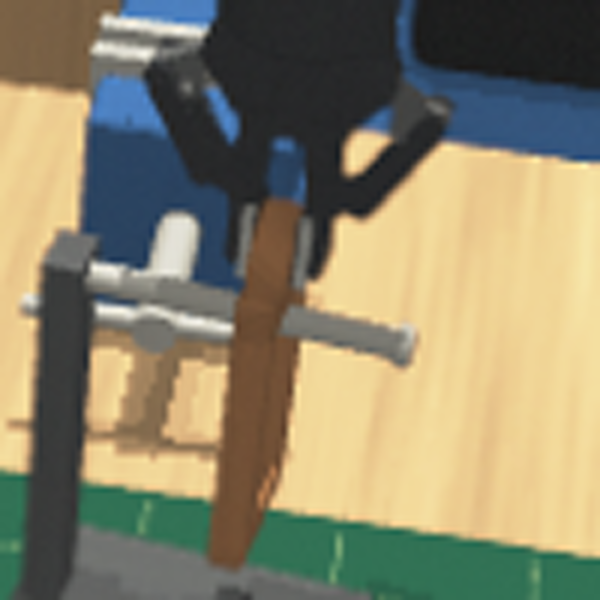

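It's seated: the upward force has risen to 10 N. I'll ease off slightly and let go gently.

>>> send_rows:
  plan: "0 -0.0015 0 0 0 0 0;0 0 0 0 0 0 0;0 0 0 0 0 0 0.25;0 0 0 0 0 0 0.3;0 0 0 0 0 0 0.35;0 0 0 0 0 0 0.4;0 0 0 0 0 0 0.45;0 0 0 0 0 0 0.5;0 0 0 0 0 0 0.5;0 0 0 0 0 0 0.5"

```text
t: 12.03
tcp_pos: [0.4859, -0.3192, 0.2187]
tcp_rot: [-1.573, -0.001, -1.707]
ft_force: [0.4, 0.3, 0.1]
grip_width: 0.503
```

```bash
python3 wov.py 9; python3 - <<'E'
from plant import vision
import cv2
im=vision.read_camera("side")
cv2.imwrite('pics/side9.png',cv2.resize(im[90:190,330:430],None,fx=6,fy=6,interpolation=cv2.INTER_CUBIC))
E
```

```text
12.0333 [ 0.4859 -0.3192  0.2187] [-1.573e+00 -1.000e-03 -1.707e+00] [-0.64  0.04  1.31 -0.    1.8  -0.5 ] 0.5032182936813862
```

View pics/side9.png

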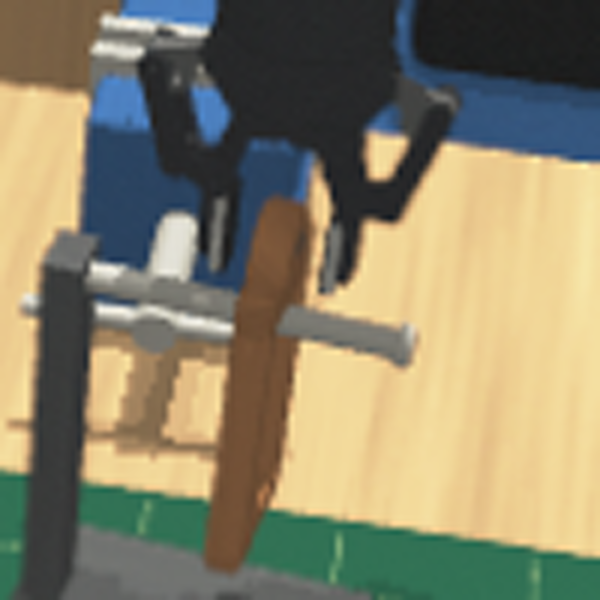

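View pics/w9.png

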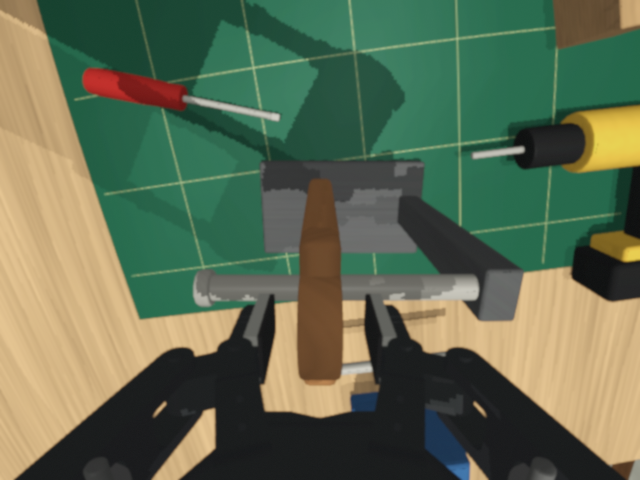

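```bash
python3 - <<'E'
from mv import *
s=readout.sense();R=E6(s["tcp_rot"]);p=s["tcp_pos"]+[0,0,.15]
F=frameR(.106);ST=np.array([.608,.220,.0395])
t=tcp_for(ST,F,.165+.1);print(t);plan(t,toolR(F),20,p,R)
E
```

```text
[0.49315821 0.20778097 0.25670511]
20 rows shift [-0.0263  0.0057 -0.0015] |27.0 mm| turn [ 0.0244 -0.0118  0.003 ] 1.56 deg
path [[0.488, -0.293, 0.363], [0.493, -0.214, 0.346], [0.496, -0.135, 0.329], [0.498, -0.056, 0.313], [0.499, 0.023, 0.296], [0.497, 0.102, 0.279], [0.494, 0.181, 0.262]]
```

>>> send_rows:
  plan: "0 -0.01 0 0 0 0 0.5;0 -0.02 0 0 0 0 0.5;0 -0.03 0 0 0 0 0.5;0 -0.03 0 0 0 0 0.5;0 -0.03 0 0 0 0 0.5;0 -0.03 0 0 0 0 0.5"

```text
t: 12.63
tcp_pos: [0.4858, -0.3189, 0.3713]
tcp_rot: [-1.571, -0.001, -1.707]
ft_force: [0.4, -0.8, 0.7]
grip_width: 0.498
```

>>> send_rows:
  plan: "-0.0263 0.0057 -0.0015 0.0244 -0.0118 0.003 0.5;-0.0263 0.0057 -0.0015 0.0244 -0.0118 0.003 0.5;-0.0263 0.0057 -0.0015 0.0244 -0.0118 0.003 0.5;-0.0263 0.0057 -0.0015 0.0244 -0.0118 0.003 0.5;-0.0263 0.0057 -0.0015 0.0244 -0.0118 0.003 0.5;-0.0263 0.0057 -0.0015 0.0244 -0.0118 0.003 0.5;-0.0263 0.0057 -0.0015 0.0244 -0.0118 0.003 0.5;-0.0263 0.0057 -0.0015 0.0244 -0.0118 0.003 0.6;-0.0263 0.0057 -0.0015 0.0244 -0.0118 0.003 0.6;-0.0263 0.0057 -0.0015 0.0244 -0.0118 0.003 0.6"

```text
t: 13.47
tcp_pos: [0.4988, -0.0546, 0.3138]
tcp_rot: [-1.325, 0.015, -1.586]
ft_force: [0.7, -0.9, -0.5]
grip_width: 0.601
```

>>> send_rows:
  plan: "-0.0263 0.0057 -0.0015 0.0244 -0.0118 0.003 0.6;-0.0263 0.0057 -0.0015 0.0244 -0.0118 0.003 0.6;-0.0263 0.0057 -0.0015 0.0244 -0.0118 0.003 0.6;-0.0263 0.0057 -0.0015 0.0244 -0.0118 0.003 0.6;-0.0263 0.0057 -0.0015 0.0244 -0.0118 0.003 0.6;-0.0263 0.0057 -0.0015 0.0244 -0.0118 0.003 0.6;-0.0263 0.0057 -0.0015 0.0244 -0.0118 0.003 0.6;-0.0263 0.0057 -0.0015 0.0244 -0.0118 0.003 0.6;-0.0263 0.0057 -0.0015 0.0244 -0.0118 0.003 0.6;-0.0263 0.0057 -0.0015 0.0244 -0.0118 0.003 0.6;0 0 0 0 0 0 0.6;0 0 0 0 0 0 0.6"

```text
t: 14.47
tcp_pos: [0.4936, 0.209, 0.2574]
tcp_rot: [-1.083, 0.0, -1.462]
ft_force: [-0.4, -0.8, 0.8]
grip_width: 0.599
```

```bash
python3 wov.py 10;python3 - <<'E'
from wdraw import *
info,s=pickle.load(open('pics/w10.pkl','rb'))
F=frameR(.106);P=np.array([.6215,.116,.040]);ST=np.array([.608,.220,.0395])
draw('pics/w10.png',info,P,F,ST,'pics/wd10.png',(240,150,160,200),4,39)
plan(tcp_for(ST,F,.165),toolR(F),6)
E
```

```text
14.4667 [0.4936 0.209  0.2574] [-1.083  0.    -1.462] [ 0.43 -0.5   1.77 -0.15  1.41  0.31] 0.5993323061329388
6 rows shift [ 0.      0.0168 -0.0002] |16.8 mm| turn [-0.      0.0001 -0.0001] 0.01 deg
path [[0.502, 0.209, 0.243], [0.525, 0.211, 0.198]]
```

View pics/wd10.png

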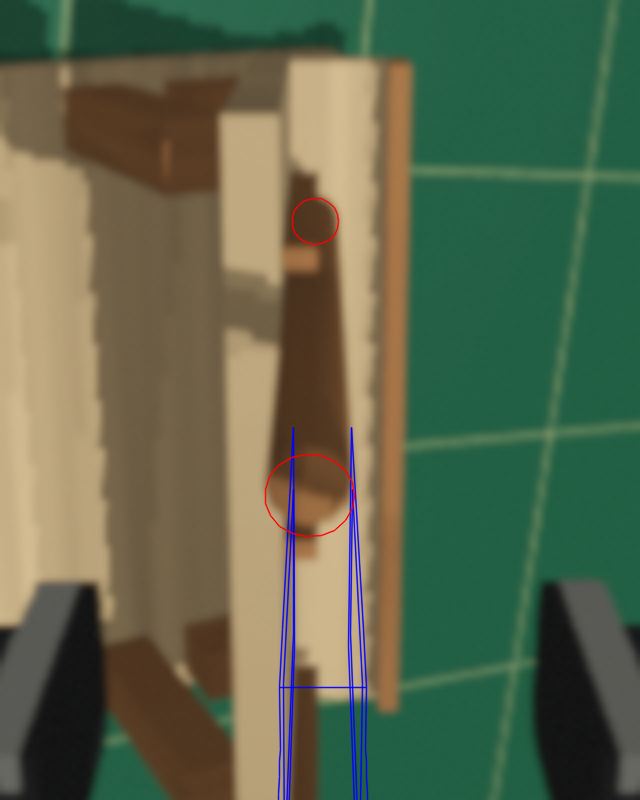

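View pics/w10.png

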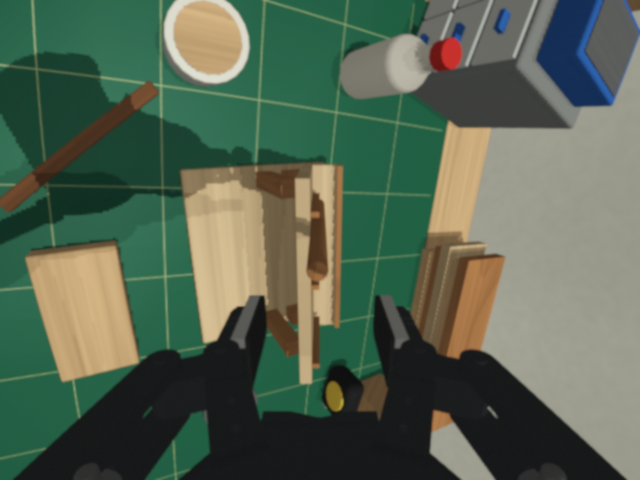

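>>> send_rows:
  plan: "-0.0003 0.0175 -0.0002 0 0 0 0.6;-0.0003 0.0175 -0.0002 0 0 0 0.6;-0.0003 0.0175 -0.0002 0 0 0 0.6;-0.0003 0.0175 -0.0002 0 0 0 0.6;-0.0003 0.0175 -0.0002 0 0 0 0.6;0 0.0175 -0.0002 0 0 0 0.6;0 0 0 0 0 0 0.6;0 0 0 0 0 0 0.6"

```text
t: 15.18
tcp_pos: [0.5424, 0.2129, 0.1638]
tcp_rot: [-1.084, -0.0, -1.468]
ft_force: [0.4, -0.6, 0.3]
grip_width: 0.598
```

```bash
python3 wov.py 11
```

```text
15.1833 [0.5424 0.2129 0.1638] [-1.084 -0.    -1.468] [ 0.39 -0.37  1.84 -0.14  1.21  0.31] 0.598407746492977
```

View pics/w11.png

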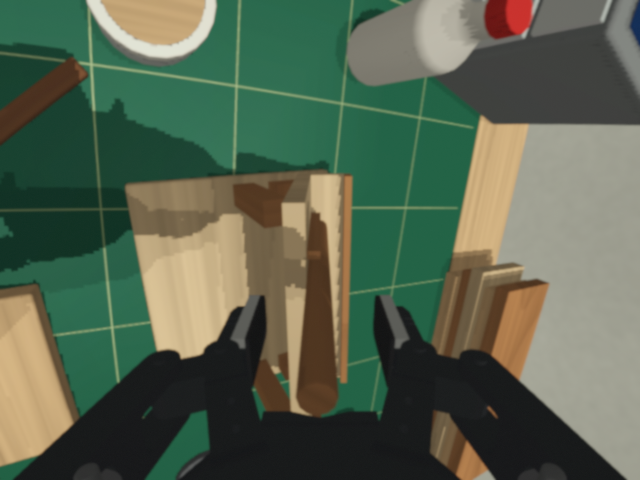

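>>> send_rows:
  plan: "0 0 0 0 0 0 0.4;0 0 0 0 0 0 0.3;0 0 0 0 0 0 0.2;0 0 0 0 0 0 0.1;0 0 0 0 0 0 0;0 0 0 0 0 0 0;0 0 0 0 0 0 0"

```text
t: 15.82
tcp_pos: [0.5419, 0.2147, 0.1653]
tcp_rot: [-1.081, 0.001, -1.465]
ft_force: [-5.0, -0.7, 5.8]
grip_width: 0.146
```

>>> send_rows:
  plan: "0 -0.006 0 0 0 0 0;0 -0.013 0 0 0 0 0;0 -0.013 0 0 0 0 0;0 -0.013 0 0 0 0 0;0 -0.013 0 0 0 0 0;0 -0.013 0 0 0 0 0;0 -0.013 0 0 0 0 0;0 -0.013 0 0 0 0 0;0 -0.013 0 0 0 0 0;0 -0.013 0 0 0 0 0;0 -0.01 0 0 0 0 0;0 0 0 0 0 0 0"

```text
t: 16.82
tcp_pos: [0.4799, 0.2081, 0.2849]
tcp_rot: [-1.078, 0.002, -1.465]
ft_force: [0.3, 0.4, 2.0]
grip_width: 0.147
```

```bash
python3 wov.py 12; python3 - <<'E'
from mv import *
from plant import vision
im=vision.read_camera("side");cv2.imwrite('pics/side12.png',im[100:400,200:500])
s=readout.sense();R=E6(s["tcp_rot"]);p=s["tcp_pos"]+[0,0,.09]
print((R.T@[0,0,.09]/4).round(4))
F=frameR(0,0);t=np.array([.5165,-.0735,.33])
plan(t,toolR(F),14,p,R)
E
```

```text
16.8167 [0.4799 0.2081 0.2849] [-1.078  0.002 -1.465] [ 0.45 -0.52  1.74 -0.16  1.46  0.32] 0.1471758274224038
[-0.     -0.0199  0.0106]
14 rows shift [0.0203 0.0032 0.0007] |20.5 mm| turn [-0.0349  0.0074 -0.0019] 2.05 deg
path [[0.484, 0.188, 0.369], [0.496, 0.128, 0.361], [0.505, 0.068, 0.352], [0.511, 0.007, 0.343], [0.516, -0.053, 0.333]]
```

View pics/w12.png

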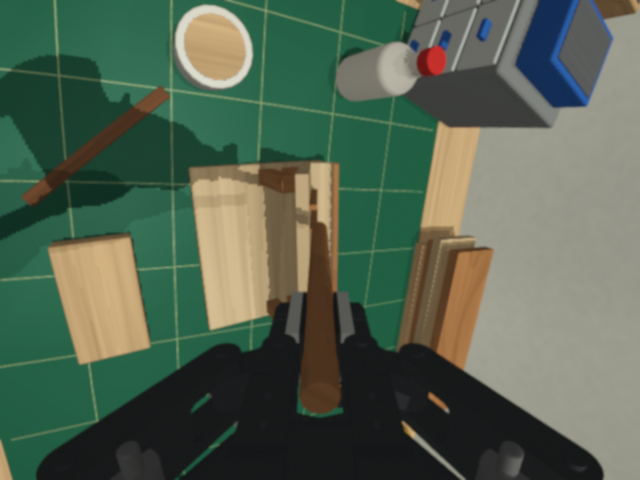

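View pics/side12.png

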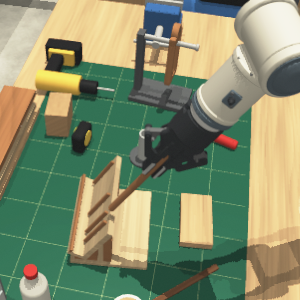

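>>> send_rows:
  plan: "0 -0.0199 0.0106 0 0 0 0;0 -0.0199 0.0106 0 0 0 0;0 -0.0199 0.0106 0 0 0 0;0 -0.0199 0.0106 0 0 0 0;0 0 0 0 0 0 0"

```text
t: 17.33
tcp_pos: [0.4809, 0.2079, 0.3762]
tcp_rot: [-1.076, 0.002, -1.466]
ft_force: [0.4, 0.4, 0.9]
grip_width: 0.15
```

>>> send_rows:
  plan: "0.0203 0.0032 0.0007 -0.0349 0.0074 -0.0019 0;0.0203 0.0032 0.0007 -0.0349 0.0074 -0.0019 0;0.0203 0.0032 0.0007 -0.0349 0.0074 -0.0019 0;0.0203 0.0032 0.0007 -0.0349 0.0074 -0.0019 0;0.0203 0.0032 0.0007 -0.0349 0.0074 -0.0019 0;0.0203 0.0032 0.0007 -0.0349 0.0074 -0.0019 0;0.0203 0.0032 0.0007 -0.0349 0.0074 -0.0019 0"

```text
t: 17.92
tcp_pos: [0.5049, 0.0662, 0.3501]
tcp_rot: [-1.331, 0.007, -1.519]
ft_force: [0.4, 0.1, -0.8]
grip_width: 0.141
```

>>> send_rows:
  plan: "0.0203 0.0032 0.0007 -0.0349 0.0074 -0.0019 0;0.0203 0.0032 0.0007 -0.0349 0.0074 -0.0019 0;0.0203 0.0032 0.0007 -0.0349 0.0074 -0.0019 0;0.0203 0.0032 0.0007 -0.0349 0.0074 -0.0019 0;0.0203 0.0032 0.0007 -0.0349 0.0074 -0.0019 0;0.0203 0.0032 0.0007 -0.0349 0.0074 -0.0019 0;0.0203 0.0032 0.0007 -0.0349 0.0074 -0.0019 0;0 0 0 0 0 0 0;0 0 0 0 0 0 0"

```text
t: 18.67
tcp_pos: [0.5171, -0.0751, 0.3274]
tcp_rot: [-1.575, 0.001, -1.573]
ft_force: [-0.3, 0.6, -0.9]
grip_width: 0.148
```

```bash
python3 wov.py 13; python3 - <<'E'
from mv import *
from plant import vision
for c in("side","top"):
    im=vision.read_camera(c);cv2.imwrite(f'pics/{c}13.png',im)
im=cv2.imread('pics/side13.png');cv2.imwrite('pics/side13c.png',cv2.resize(im[120:270,290:430],None,fx=4,fy=4,interpolation=cv2.INTER_CUBIC))
im=cv2.imread('pics/top13.png');cv2.imwrite('pics/top13c.png',cv2.resize(im[180:380,260:460],None,fx=3,fy=3,interpolation=cv2.INTER_CUBIC))
im=cv2.imread('pics/w13.png');cv2.imwrite('pics/w13c.png',cv2.resize(im[80:420,240:400],None,fx=4,fy=1.7,interpolation=cv2.INTER_CUBIC))
E
```

```text
18.6667 [ 0.5171 -0.0751  0.3274] [-1.575e+00  1.000e-03 -1.573e+00] [-0.21 -0.07  1.22 -0.    2.   -0.21] 0.1476643830397616
```

View pics/w13.png

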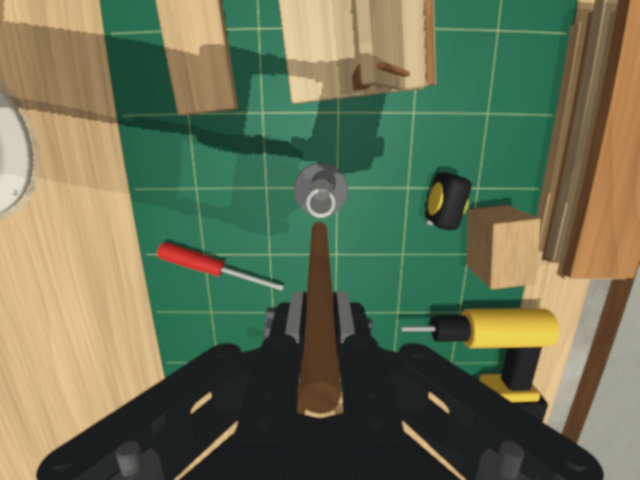

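View pics/side13c.png

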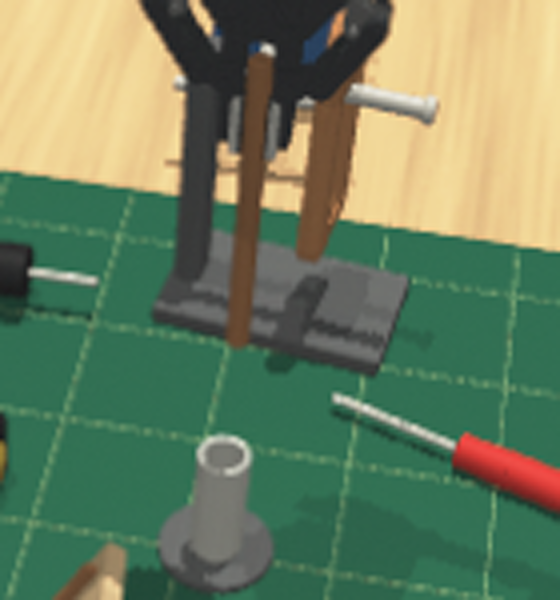

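View pics/top13c.png

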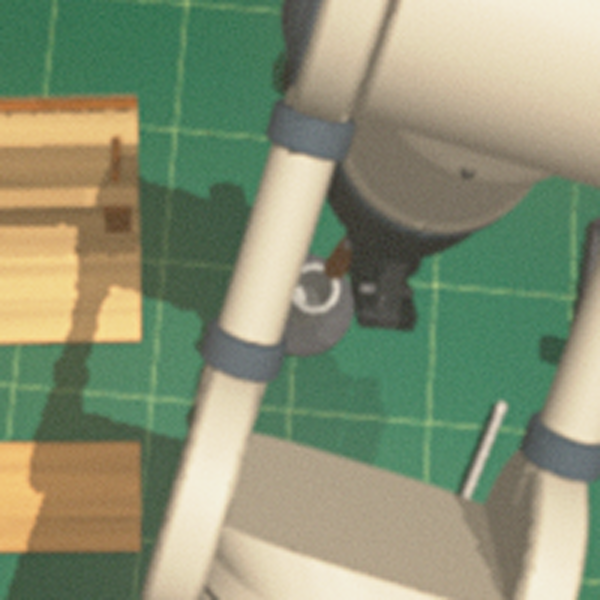

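```bash
python3 - <<'E'
from mv import *
from tri3 import multi,S,T
import pickle
W,s=pickle.load(open('pics/w13.pkl','rb'));p=s["tcp_pos"];R=E6(s["tcp_rot"])
for d in(.137,.142,.147):
    b=p+R@[0,d,0];print(d,b.round(4),"wrist",proj(W,b),"side",proj(S,b))
so=(238/4+290-.5,341/4+120-.5);print("side obs",so)
cw=(321.3,202.7);cs=(224/4+290-.5,456/4+120-.5);ct=(317/3+260-.5,284/3+180-.5)
print("cup",onz(W,cw,.092),onz(S,cs,.092),onz(T,ct,.092),multi([(W,cw),(S,cs),(T,ct)]))
im=cv2.imread('pics/w13.png')[170:300,260:380];cv2.imwrite('pics/w13c.png',cv2.resize(im,None,fx=5,fy=4.6,interpolation=cv2.INTER_CUBIC))
E
```

```text
0.137 [ 0.5165 -0.075   0.1904] wrist [[318.82438517 229.71468439]] side [[349.1877001  204.04436404]]
0.142 [ 0.5165 -0.075   0.1854] wrist [[318.83532287 228.11626083]] side [[349.04969171 205.60697212]]
0.147 [ 0.5165 -0.075   0.1804] wrist [[318.84591778 226.56816296]] side [[348.91246666 207.16003736]]
side obs (349.0, 204.75)
cup [ 0.5187853  -0.07163346  0.092     ] [ 0.5186035  -0.07303476  0.092     ] [ 0.51896509 -0.07429055  0.092     ] (array([ 0.5188, -0.0731,  0.0916]), [np.float64(1.4), np.float64(0.3), np.float64(1.2)])
```

View pics/w13c.png

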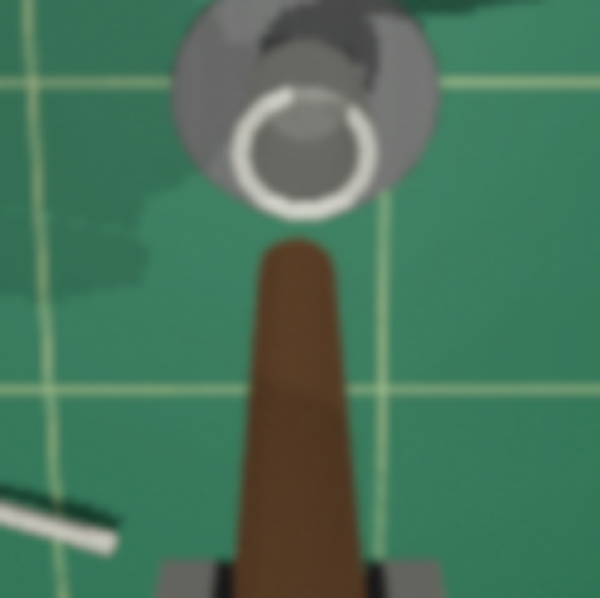

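>>> send_rows:
  plan: "-0.001 0.01 0.001 0 0 0 0;-0.001 0.015 0.001 0 0 0 0;0 0.015 0 0 0 0 0;0 0.015 0 0 0 0 0;0 0.01 0 0 0 0 0;0 0.005 0 0 0 0 0;0 0 0 0 0 0 0;0 0 0 0 0 0 0"

```text
t: 19.48
tcp_pos: [0.5188, -0.0721, 0.2604]
tcp_rot: [-1.57, -0.0, -1.571]
ft_force: [0.2, 0.2, -0.2]
grip_width: 0.146
```

```bash
python3 wov.py 14; python3 - <<'E'
from mv import *
from plant import vision
im=vision.read_camera("side");cv2.imwrite('pics/side14.png',im)
cv2.imwrite('pics/side14c.png',cv2.resize(im[150:270,290:410],None,fx=5,fy=5,interpolation=cv2.INTER_CUBIC))
im=cv2.imread('pics/w14.png')[140:290,250:390];cv2.imwrite('pics/w14c.png',cv2.resize(im,None,fx=4,fy=4,interpolation=cv2.INTER_CUBIC))
E
```

```text
19.4833 [ 0.5188 -0.0721  0.2604] [-1.57  -0.    -1.571] [-0.2  -0.11  1.38 -0.    1.87 -0.2 ] 0.14612980875213427
```

View pics/side14c.png

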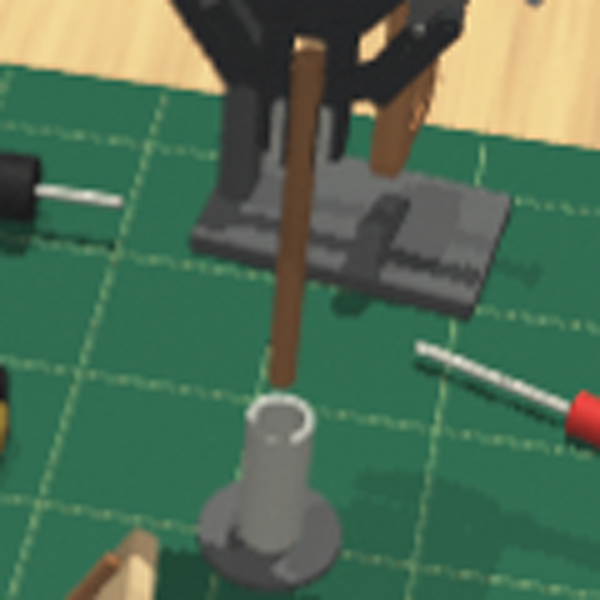

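View pics/w14c.png

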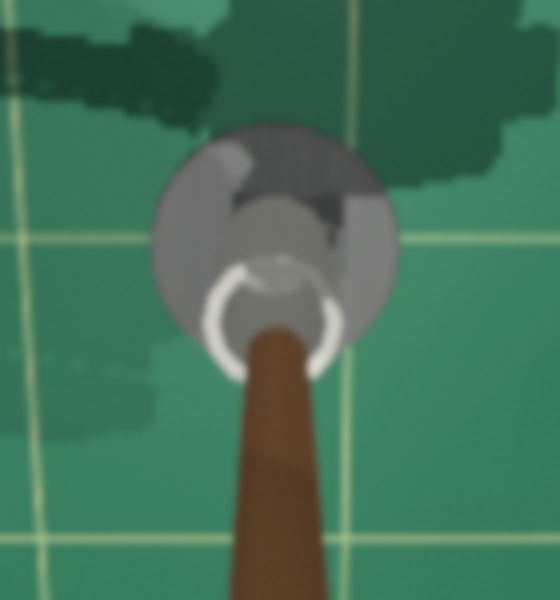

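>>> send_rows:
  plan: "0 0.008 0 0 0 0 0;0 0.01 0 0 0 0 0;0 0.01 0 0 0 0 0;0 0.01 0 0 0 0 0;0 0 0 0 0 0 0"

```text
t: 20.0
tcp_pos: [0.5178, -0.0722, 0.2183]
tcp_rot: [-1.576, 0.001, -1.571]
ft_force: [-0.9, -0.1, 0.0]
grip_width: 0.148
```

>>> send_rows:
  plan: "0 0.012 0 0 0 0 0;0 0.012 0 0 0 0 0;0 0.012 0 0 0 0 0;0 0.011 0 0 0 0 0;0 0.008 0 0 0 0 0;0 0 0 0 0 0 0"

```text
t: 20.5
tcp_pos: [0.5178, -0.0722, 0.164]
tcp_rot: [-1.575, 0.001, -1.571]
ft_force: [-0.3, 0.3, -1.4]
grip_width: 0.144
```

```bash
python3 wov.py 15; python3 - <<'E'
from mv import *
from plant import vision
im=vision.read_camera("side")
cv2.imwrite('pics/side15c.png',cv2.resize(im[150:270,290:410],None,fx=5,fy=5,interpolation=cv2.INTER_CUBIC))
E
```

```text
20.5 [ 0.5178 -0.0722  0.164 ] [-1.575e+00  1.000e-03 -1.571e+00] [-0.2  -0.12  1.56 -0.    1.71 -0.2 ] 0.14409930670126095
```

View pics/side15c.png

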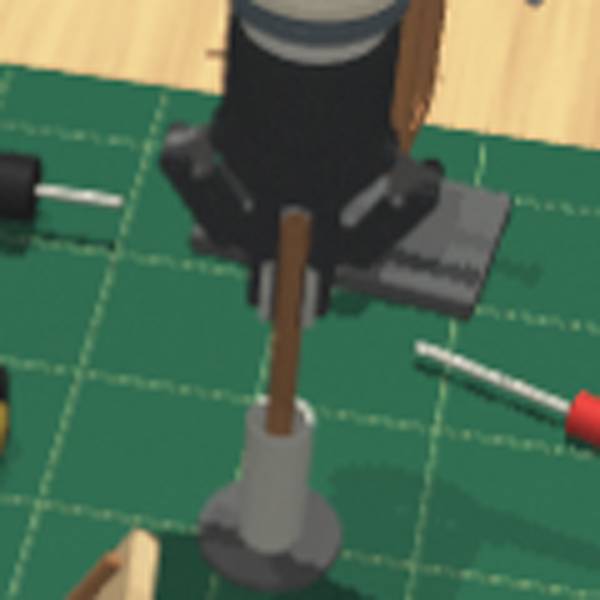

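The stem is inside the cup, entering at (283,430). I'll lower it slowly until it touches the floor.

>>> send_rows:
  plan: "0 0.003 0 0 0 0 0;0 0.003 0 0 0 0 0;0 0.002 0 0 0 0 0;0 0 0 0 0 0 0"

```text
t: 20.93
tcp_pos: [0.5187, -0.0724, 0.1586]
tcp_rot: [-1.572, -0.0, -1.571]
ft_force: [-0.3, 0.6, -0.0]
grip_width: 0.149
```

>>> send_rows:
  plan: "0 0.0015 0 0 0 0 0;0 0.0015 0 0 0 0 0;0 0 0 0 0 0 0"

```text
t: 21.18
tcp_pos: [0.5187, -0.0724, 0.1556]
tcp_rot: [-1.572, -0.0, -1.571]
ft_force: [-0.1, 0.1, -0.5]
grip_width: 0.147
```

>>> send_rows:
  plan: "0 0.0015 0 0 0 0 0;0 0.001 0 0 0 0 0;0 0 0 0 0 0 0"

```text
t: 21.43
tcp_pos: [0.5187, -0.0724, 0.1532]
tcp_rot: [-1.571, -0.0, -1.571]
ft_force: [0.7, -0.1, -0.5]
grip_width: 0.147
```

>>> send_rows:
  plan: "0 0.0015 0 0 0 0 0;0 0.001 0 0 0 0 0;0 0 0 0 0 0 0"

```text
t: 21.68
tcp_pos: [0.5192, -0.0725, 0.153]
tcp_rot: [-1.569, -0.001, -1.571]
ft_force: [-1.7, 0.6, 8.0]
grip_width: 0.149
```

>>> send_rows:
  plan: "0 0.0015 0 0 0 0 0;0 0.001 0 0 0 0 0;0 0 0 0 0 0 0"

```text
t: 21.93
tcp_pos: [0.5197, -0.0727, 0.1529]
tcp_rot: [-1.566, -0.002, -1.571]
ft_force: [-3.7, 0.5, 16.3]
grip_width: 0.147
```

>>> send_rows:
  plan: "0 0.001 0 0 0 0 0;0 0.001 0 0 0 0 0;0 0 0 0 0 0 0"

```text
t: 22.18
tcp_pos: [0.5201, -0.0728, 0.1529]
tcp_rot: [-1.564, -0.002, -1.571]
ft_force: [-4.4, 0.2, 22.7]
grip_width: 0.146
```

Hard stop at TCP z = 0.153, as predicted for the cup floor. Easing off and releasing.

>>> send_rows:
  plan: "0 -0.003 0 0 0 0 0;0 -0.003 0 0 0 0 0;0 0 0 0 0 0 0;0 0 0 0 0 0 0.2;0 0 0 0 0 0 0.25;0 0 0 0 0 0 0.3;0 0 0 0 0 0 0.35;0 0 0 0 0 0 0.4;0 0 0 0 0 0 0.45;0 0 0 0 0 0 0.5;0 0 0 0 0 0 0.5"

```text
t: 23.1
tcp_pos: [0.5188, -0.0724, 0.1525]
tcp_rot: [-1.571, -0.0, -1.571]
ft_force: [0.6, -0.0, 0.1]
grip_width: 0.505
```

>>> send_rows:
  plan: "0 -0.01 0 0 0 0 0.5;0 -0.02 0 0 0 0 0.5;0 -0.03 0 0 0 0 0.5;0 -0.03 0 0 0 0 0.5;0 -0.03 0 0 0 0 0.5;0 -0.03 0 0 0 0 0.5;-0.03 -0.02 -0.02 0 0 0 0.5;-0.03 -0.01 -0.02 0 0 0 0.5;-0.03 0 -0.02 0 0 0 0.5;-0.03 0 -0.02 0 0 0 0.5;0 0 0 0 0 0 0.5;0 0 0 0 0 0 0.5"

```text
t: 24.1
tcp_pos: [0.4382, 0.049, 0.3342]
tcp_rot: [-1.568, -0.0, -1.568]
ft_force: [0.9, -0.4, 0.2]
grip_width: 0.502
```

```bash
python3 wov.py 16; python3 - <<'E'
from mv import *
from plant import vision
from h import *
im=vision.read_camera("side");cv2.imwrite('pics/side16.png',im)
S=vision.camera_info("side");T=vision.camera_info("top")
cv2.imwrite('pics/side16c.png',cv2.resize(im[110:270,290:430],None,fx=4,fy=3.7,interpolation=cv2.INTER_CUBIC))
im=vision.read_camera("top");cv2.imwrite('pics/top16.png',im)
for c in("top","side"):
  for n in("frame","stem","cup","frame_eye"): print(c,n,[(d["at"],round(d["confidence"],2)) for d in vision.find_in(c,n)][:2])
for z in(.01,.21): print(z,proj(S,[.5187,-.073,z]))
E
```

```text
24.1 [0.4382 0.049  0.3342] [-1.568 -0.    -1.568] [ 0.03 -0.29  1.4  -0.    2.03  0.03] 0.5018015469630994
top frame [([0.4801, -0.3091, 0.2156], 0.8)]
top stem [([0.3769, 0.2757, 0.0103], 0.73), ([0.7544, -0.1423, 0.0862], 0.28)]
top cup [([0.5107, -0.1097, 0.0105], 0.66)]
top frame_eye [([0.4855, -0.3072, 0.2149], 0.84)]
side frame [([0.4927, -0.2789, 0.1578], 0.51)]
side stem [([0.5161, -0.0649, 0.1524], 0.6), ([0.4776, 0.377, 0.0406], 0.36)]
side cup [([0.5162, -0.0563, 0.0103], 0.96)]
side frame_eye [([0.4966, -0.2743, 0.1631], 0.42)]
0.01 [[343.44126402 255.24551986]]
0.21 [[348.70739571 198.26056429]]
```

View pics/side16.png

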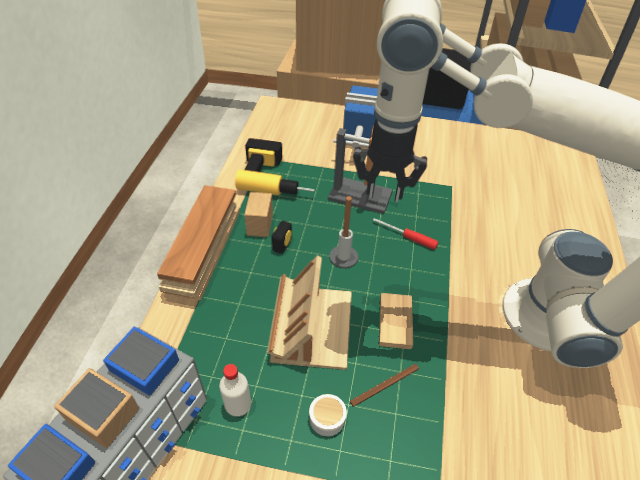

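View pics/side16c.png

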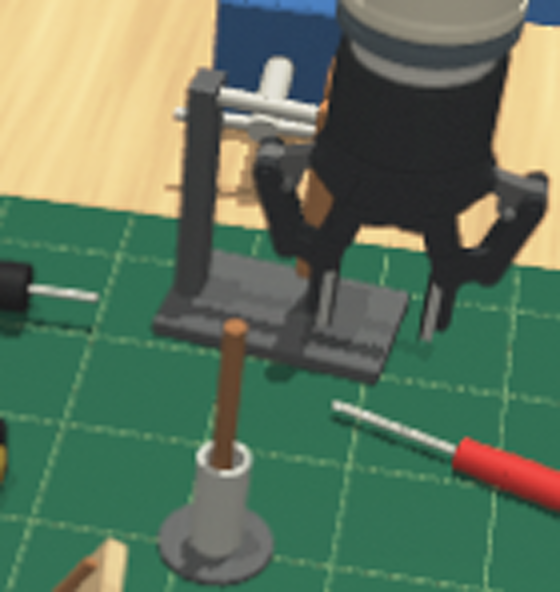

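View pics/top16.png

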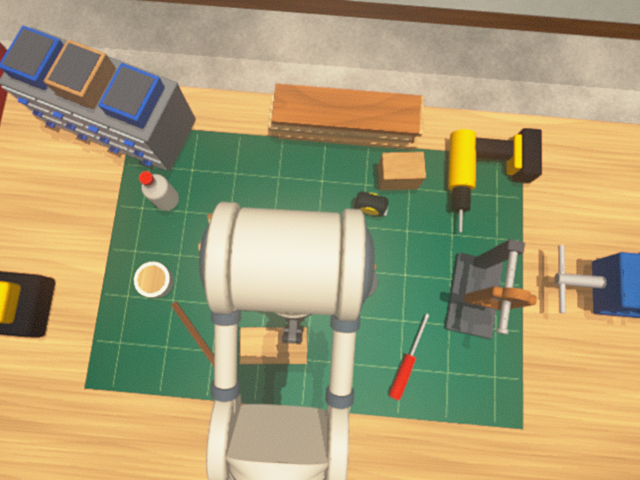

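```bash
python3 - <<'E'
import cv2
im=cv2.imread('pics/top16.png');cv2.imwrite('pics/t16c.png',cv2.resize(im[230:350,430:550],None,fx=5,fy=5,interpolation=cv2.INTER_CUBIC))
E
```

```text
(no output)
```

View pics/t16c.png

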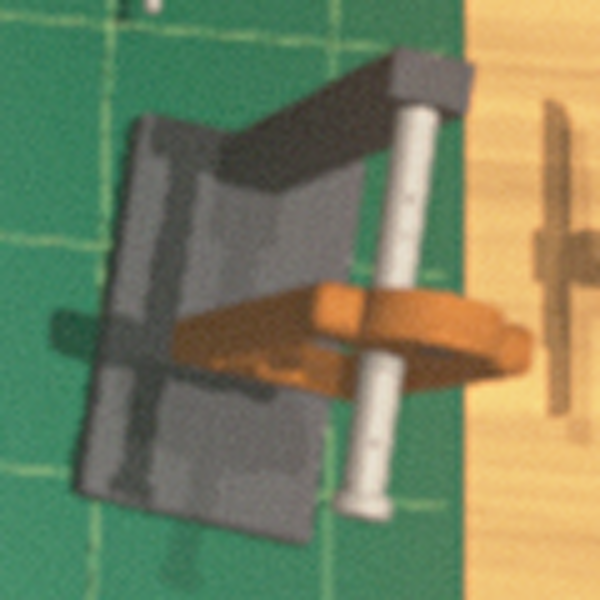

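The frame hangs across the bar with its normal along it, and the opening straddles the bar at (390,320). The stem's top is within a pixel of where a fully seated stem should appear. I'm handing in.

```bash
python3 -c "
from plant import bot
print(bot.hand_in())"
```

```text
the job is handed in; nothing more can be done
None
```

I hung the frame on the bar and stood the stem in the cup, let go of both, and handed in at about 24.5 s of the 69 s. The hand-in gave no verdict, so this rests on my own checks.

- **Frame:** it hangs head up and free, with its normal along the bar. Going by the tool's position at release, the eye is about 10 mm from `bar_mid` toward the free end, and the frame is centred across the bar to within a few mm. The seating force rose to 10 N before I let go.
- **Stem:** it hit a hard stop at the height expected for the cup floor. After release its top showed within about 1 pixel of where a fully seated, upright stem should be.
- **Bystanders and robot:** none of the bystanders in view had visibly moved in the last pictures. The arm was well clear of both parts with almost no force at the wrist.

**Checks that disagreed:**
- In the last top picture the network reported the stem at the pencil's place, and its cup position was off by about 35 mm. That camera's view of the cup was blocked by the arm. I set these aside because the side picture contradicted them.
- The side camera's network position for the frame was 4–5 cm off, because the gripper hid most of it. The top camera's report (0.48, -0.31) matched where I placed it.

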